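Put away optical posts and clamping fork

TASK

Put the dismantled mount away in the grey caddy: stand the long steel post end-down in the tall sleeve and the short post in the low sleeve, each right down on the sleeve's floor, and lay the black clamping fork flat and right way up in its recess, round head at the wide end. Leave everything else on the table where it is.

Things in the scene. Friction and masses are not known exactly. Their poses are not given: they have to be found in the camera images.
- long_post: plain steel post, round, 14 mm diameter, 170 mm long, 0.2 kg nominal, at the start standing in one of the two slanted tubes of the rack. Origin at the centre of its foot end, z along its axis towards the upper end (which has a fine dark ring). The upper 113 mm or so are free above the tube.
- short_post: plain steel post, round, 14 mm diameter, 110 mm long, 0.13 kg nominal, at the start standing in one of the two slanted tubes of the rack. Origin at the centre of its foot end, z along its axis towards the upper end (which has a fine dark ring). The upper 53 mm or so are free above the tube.
- long_post_mid (a point): middle of the long post: 85 mm from either end, on its axis
- short_post_mid (a point): middle of the short post: 55 mm from either end, on its axis
- rack: fixed black rack with two square tubes side by side (45 mm either way along y from its origin), 17 mm wide inside, 60 mm long, 57 mm deep. The tubes lean 35 degrees (the posts, with their play, 35 to 40) from vertical, their mouths towards the rack's -x (roughly to the robot). A post must be drawn out some 60 mm along its own axis. Origin: underside, between the tubes' feet; z up. Base plate x -75 to 35, y -75 to 75 mm, 8 mm high.
- tall_sleeve: fixed upright square sleeve of white plastic, 110 mm tall (the taller of the two), 28 mm square outside, open at the top, inside 22 x 22 mm, floor 3 mm above its underside, standing on the caddy plate. Origin at the centre of its underside (4 mm above the table), z up. The sleeves' two places on the caddy are swapped at random.
- low_sleeve: fixed upright square sleeve of white plastic, 60 mm tall (the lower of the two), 28 mm square outside, open at the top, inside 22 x 22 mm, floor 3 mm above its underside, standing on the caddy plate. Origin at the centre of its underside (4 mm above the table), z up. The sleeves' two places on the caddy are swapped at random.
- caddy: fixed grey plate 190 (x) x 240 (y) x 4 mm with the fork's recess in its -y half and the two sleeves on its +y half (110 mm apart along x). Origin: centre of its underside, z up.
- recess (a point): centre of the fork's recess in the caddy, on its floor (4 mm above the table); axes as the caddy: x runs along the recess towards its wide end. White walls 10 mm high, 4 mm thick, stand above the floor: inside length 132 mm; 40 mm wide at the narrow (-x) part, 64 mm wide at the wide (+x) part. The side walls are interrupted between x = -32 and +25 mm so that fingers can reach down to the floor beside the fork there.
- recess_head (a point): point on the recess floor 34 mm along +x from point recess, where the centre of the fork's round head belongs
- fork: loose black slotted clamping fork, flat, 14 mm thick, 124 mm long (x -62 to 62 mm), 0.16 kg: a round head 56 mm in diameter (centre at x = +34 mm, with a bright steel seat disc on top) and a slotted tail 32 mm wide from x = -62 mm to the head. Origin: underside, middle of its length; x towards the head; z up. It lies flat on the table and can be gripped across the tail, about x = -12 mm.
- fork_head (a point): centre of the fork's round head, on its underside
- objective: microscope objective, steel, standing, 32 mm diameter, 50 mm tall; origin under its centre. Bystander
- torch: metal torch lying down, 155 mm long, 34 mm at the head; origin on the table 55 mm behind the front of its head, x along it to the head. Bystander
- base_disc: flat steel disc 60 mm diameter, 10 mm thick, lying on the table; origin under its centre. Bystander
- lens_mount: black square lens mount 50 x 50 mm on a short post with a round foot, 100 mm tall; origin under its foot. Bystander
- driver: screwdriver with a black handle, lying, 160 mm long. Bystander
- optics_box: closed white plastic box 90 x 130 x 35 mm; origin under its centre. Bystander
- wash_bottle: white bottle, 64 mm diameter, 150 mm tall; origin under its centre. Bystander
Things that resemble listed ones, but are neither listed nor needed, are in the scene too. What is shaped like the tall_sleeve but purple is not meant.

How it is judged:
By the outcome, as a careful person would: the job done as asked, in the order asked, and still so for the second after the job is handed in, with the robot touching nothing.
It also fails if it takes over 72 s, if anything falls off the work surface, if the arm or the gripper's body presses on something with over 40 N, if the wrist force passes 120 N, or if a joint passes its speed limit or range.

ROBOT

A 6-joint arm with a two-finger parallel gripper is mounted at the origin on the work surface. World frame = base frame: x ahead of the robot, y to its left, z up, the work surface at z = 0. Lengths are in m, angles in rad, forces in N, time in s.
With the tool pointing down it reaches from about 0.35 to 0.775 m from the base axis. Payload 5.5 kg.
Tool frame: the origin (TCP) lies midway between the tips of the shut fingers; the grasp point (between the pads) lies 19 mm behind it; x points along the fingers, y is the direction in which the jaws open and shut, and the axes are right-handed (so a half turn about x gives the same grasp; the last joint's range is limited). The gripper opens to 85 mm and grips with 20 to 120 N. Pads are 22 mm wide; open, the fingers measure 114 mm over their backs; the gripper's body (76 mm by 85 mm) begins 54 mm behind the grasp point. The pads swing forward as they close: fully open they stand 13 mm farther back than shut.
Start: joints at [-1.486, 0.313, 0.046, 1.304, 0, 1.431], TCP at [0.128, -0.561, 0.231] pointing down, gripper open.
Joint ranges: [-2.76, 2.76], [-0.86, 1.69], [-1.03, 1.26], [-2.2, 2.34], [-1.47, 1.5], [-3.14, 3.14]. Speed limits (rad/s): [2.57, 2.57, 3.14, 3.14, 3.14, 3.14].

INTERFACE

Orientations are given as a unit quaternion [w, x, y, z].
In Python, from workcell import env, optics, order, models gives the robot as it stands. The module is installed in compiled form; this text tells all that it offers.
- The arm moves only by the tool servo_tool, never from a script. Its argument "moves" is a list of rows, each a list of 5 numbers: the shift along the tool's x, y, z in cm, then the turn about the tool's x in rad, then the closure, from -1 (fully open) to 1 (shut). A call has exactly 10 rows; each row shifts and turns the commanded pose from where the row before left it, along the tool's axes as they then stand; what a row does not reach is not made up. A row lasts 1/8 s, in which the tool goes at most 62.5 mm and 10.7 degrees, less where a joint would pass 70% of its speed; a pose out of reach is approached as far as the arm can. A call is refused whole if a number of a shift passes 6.25 or a number of a turn 0.188, either way. A call with a gripper value outside its range is refused whole. The fingers move at their own pace and stop on an object; "grip_force" is the grip in N (left out, the last holds). Time passes only in rows, so rows that do not move let the fingers close, or fill a call up. It gives the time, the measured TCP pose, the force and the opening at its end, in the units of the state.
- env.get_state(): the state, without advancing time (a new reading comes with each control period).
- optics.read_camera(name): name is "scene" or "top" or "wrist"; returns a dict with "pixels" (384x512x3 uint8, blue, green, red), "vertical_fov" (degrees; the focal length in pixels is half the picture's height over the tangent of half this angle, whatever the lens; pixels are square), "cx", "cy" (the principal point, pixels), "k1" (the pictures are not rectified: a ray, as slopes to the right and down, at radius r is drawn at 1 + k1 r^2 times it, then the intrinsics apply), "extrinsics" (4x4, takes a point from world to camera coordinates). Camera axes: x right, y up, looking along -z (the intrinsics and any distortion apply to the point x, -y, -z); pixel columns grow to the right and rows downward; lengths in m; the calibration is good to about 2 mm. A picture is of the moment at which its call begins. There is no depth.
- order.hand_in(): hands the job in, once; it reports no verdict.
Trained networks look in a picture, given as the dict that the camera call returned (one of the last four; its "shot" number tells which), for a name from the list of things; names that differ only in an ending like _2 or _b are one class to them, and where a whole thing is asked for, a point or a joint stands for the part that bears it (a point fixed in the world has none). Each returns a list of dicts, best first, with "conf" (0 to 1); they miss things now and then, are a little off and sometimes report something else, mostly with a low value. They report only what shows in the picture. A call takes as long as a camera call. They do not tell look-alikes from the thing itself.
- models.outline_of(name, picture): "pixels" (384x512 bool, what is visible of it) and "location" ([column, row] in pixels, amid what is visible of it).
- models.pinpoint(name, picture): "location" ([column, row] in pixels: a listed point, or the origin of a listed thing).
The state is a dict: "clock": time; "joint_pos": joint angles; "qvel": joint speeds; "tau": joint torques, N m; "tcp_pos": TCP position; "orientation": TCP orientation; "wrist_force": force on the tool from outside, world axes, zero at the start; "ft_torque": the same for the moment, N m; "finger_gap": finger opening in m.
Only numpy, scipy, OpenCV 4.12 (cv2) and the standard library are available. Lean on these libraries where they do the work, as an engineer would, in place of code of your own. Each camera call takes 0.05 s, during which the arm holds its last target.

## Working session

There is one attempt and no reset: what is moved stays moved. The work goes in short steps, Python scripts to look and compute and a tool call to move; the robot and the scene stay as the last step left them, time stands still between calls to the robot, and variables do not carry over. Pictures are saved under pics/ and viewed, and the job is handed in when it is done.

Besides the shell and the picture viewer there is one more tool, called after "Emit:" as a command line: name --pt "numbers of a row" for each row, then --argument value for the rest. servo_tool: Moves the arm, as the interface text tells. Its arguments: {"type":"object","properties":{"moves":{"type":"array"},"grip_force":{"type":"number"}},"required":["moves"]}

```bash
ls; mkdir -p pics
python3 - <<'E'
from workcell import env, optics, order, models
import cv2
print(env.get_state())
for n in ["scene","top","wrist"]:
    p=optics.read_camera(n); cv2.imwrite(f"pics/{n}0.png",p["pixels"])
    print(n,{k:v for k,v in p.items() if k!="pixels"})
E
```

```text
pics
{'clock': 0.0, 'joint_pos': array([-1.48556487e+00,  3.14040690e-01,  4.49467980e-02,  1.30358991e+00,
        3.27795785e-05,  1.43119100e+00]), 'qvel': array([ 0.00026851,  0.00055104, -0.00148221, -0.00044925, -0.00068046,
       -0.00054903]), 'tau': array([-8.88169488e-04, -4.80626678e+01,  2.98531938e+01,  1.94831577e-02,
       -1.82934150e-04,  4.87270853e-06]), 'tcp_pos': array([ 0.12814718, -0.56000378,  0.23037279]), 'orientation': array([ 0.07865767,  0.70267273,  0.07999119, -0.70261328]), 'wrist_force': array([-0.21613232, -0.07386828,  0.17733437]), 'ft_torque': array([-0.00376975,  0.00654798,  0.00590645]), 'finger_gap': 0.08552913322526721}
scene {'vertical_fov': 56.95072909009393, 'cx': 254.55000893480258, 'cy': 190.82298131983094, 'k1': 0.03573170204283702, 'extrinsics': array([[ 0.5050486 ,  0.86308194, -0.0039327 , -0.26627624],
       [-0.73854476,  0.43452226,  0.51550175,  0.35357513],
       [ 0.44662909, -0.25744896,  0.8568795 , -1.3469696 ],
       [ 0.        ,  0.        ,  0.        ,  1.        ]]), 'shot': 1}
top {'vertical_fov': 54.95662807862978, 'cx': 252.41261012216424, 'cy': 194.14275215695716, 'k1': -0.05401966497010074, 'extrinsics': array([[-0.00471794, -0.99998325,  0.00335383, -0.02643557],
       [ 0.97995001, -0.00395531,  0.19920427, -0.56825579],
       [-0.19918766,  0.00422642,  0.97995225, -1.1870328 ],
       [ 0.        ,  0.        ,  0.        ,  1.        ]]), 'shot': 2}
wrist {'vertical_fov': 67.76103935446963, 'cx': 255.18860246274062, 'cy': 192.77174527061297, 'k1': -0.0334738136027053, 'extrinsics': array([[ 0.22211926, -0.97501678, -0.0023049 , -0.57456253],
       [ 0.92363597,  0.21117027, -0.31984953,  0.04002522],
       [ 0.31234538,  0.06891585,  0.94746555, -0.38103438],
       [ 0.        ,  0.        ,  0.        ,  1.        ]]), 'shot': 3}
```

View pics/scene0.png

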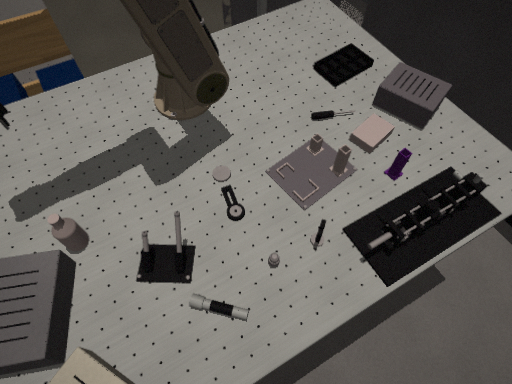

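View pics/top0.png

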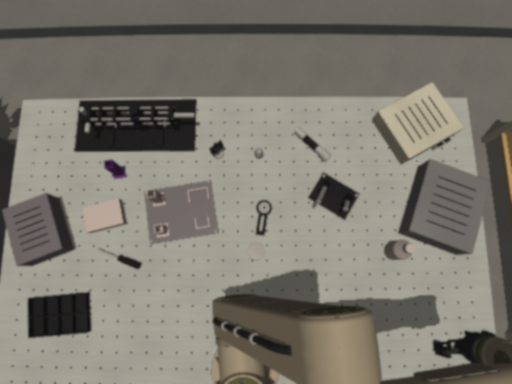

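View pics/wrist0.png

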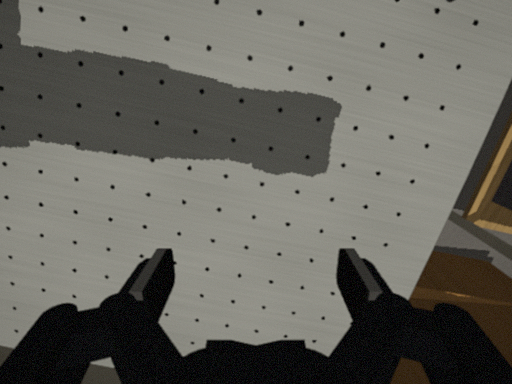

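```bash
cat > h.py <<'E'
import numpy as np, cv2
from workcell import env, optics, order, models
F=np.diag([1.,-1,-1])
class Cam:
    def __init__(s,name):
        s.p=optics.read_camera(name); p=s.p; s.name=name; s.img=p["pixels"]
        h=s.img.shape[0]; f=h/2/np.tan(np.radians(p["vertical_fov"])/2)
        s.K=np.array([[f,0,p["cx"]],[0,f,p["cy"]],[0,0,1]]); s.D=np.array([p["k1"],0,0,0,0.])
        E=p["extrinsics"]; s.R=F@E[:3,:3]; s.t=F@E[:3,3]; s.C=-s.R.T@s.t
        s.P=np.hstack([s.R,s.t[:,None]])
    def norm(s,px): return cv2.undistortPoints(np.array(px,float).reshape(-1,1,2),s.K,s.D).reshape(-1,2)
    def ray(s,px):
        n=s.norm(px); d=np.c_[n,np.ones(len(n))]@s.R; return d/np.linalg.norm(d,axis=1)[:,None]
    def plane(s,px,z): d=s.ray(px); return s.C+d*((z-s.C[2])/d[:,2])[:,None]
    def proj(s,X): return cv2.projectPoints(np.array(X,float).reshape(-1,1,3),cv2.Rodrigues(s.R)[0],s.t,s.K,s.D)[0].reshape(-1,2)
    def save(s,fn,crop=None,scale=1,marks=()):
        im=s.img.copy()
        x0,y0,x1,y1=crop or (0,0,512,384)
        im=cv2.resize(im[y0:y1,x0:x1],None,fx=scale,fy=scale,interpolation=cv2.INTER_CUBIC)
        for m in marks: cv2.circle(im,(int((m[0]-x0+.5)*scale),int((m[1]-y0+.5)*scale)),3,(0,0,255),1)
        cv2.imwrite("pics/"+fn,im)
    def pin(s,n): return [(round(r["conf"],2),np.round(r["location"],1)) for r in models.pinpoint(n,s.p)]
    def out(s,n): return models.outline_of(n,s.p)
def tri(cs,pxs):
    A=np.zeros((3,3));b=np.zeros(3)
    for c,p in zip(cs,pxs):
        d=c.ray([p])[0]; M=np.eye(3)-np.outer(d,d); A+=M;b+=M@c.C
    X=np.linalg.solve(A,b); e=[np.linalg.norm(c.proj([X])[0]-p) for c,p in zip(cs,pxs)]
    return X,np.round(e,1)
def Rq(q):
    w,x,y,z=q
    from scipy.spatial.transform import Rotation as R
    return R.from_quat([x,y,z,w]).as_matrix()
E
python3 - <<'E'
from h import *
s=Cam("scene");t=Cam("top")
np.set_printoptions(suppress=True,precision=4)
for n in ["long_post","short_post","long_post_mid","short_post_mid","rack","tall_sleeve","low_sleeve","caddy","recess","recess_head","fork","fork_head"]:
    a=s.pin(n);b=t.pin(n); print(n,a[:3],b[:3])
    if a and b: print("   ",*tri([s,t],[a[0][1],b[0][1]]))
print(env.get_state()["clock"], Rq(env.get_state()["orientation"]))
s.save("s1.png",(120,190,260,300),5); s.save("s2.png",(210,110,420,240),3.7)
t.save("t1.png",(130,120,370,260),3.3)
E
```

```text
long_post [(0.39, array([ 78.3, 239.2]))] [(0.46, array([326.7, 180.7])), (0.39, array([347.4, 203.2]))]
    [ 0.5673 -0.3355  0.2877] [53.3 36.6]
short_post [(0.56, array([163.1, 269. ]))] [(0.7, array([263.2, 210.6])), (0.54, array([348.4, 195.7]))]
    [ 0.5417 -0.2028 -0.0856] [44.5 35.7]
long_post_mid [(0.71, array([176.4, 241. ]))] [(0.66, array([324. , 193.9]))]
    [ 0.5631 -0.2654  0.0819] [0.2 0.2]
short_post_mid [(0.51, array([145.9, 250.1]))] [(0.56, array([346. , 202.1]))]
    [ 0.5378 -0.3445  0.0642] [0.8 0.6]
rack [(0.79, array([164.4, 269.3]))] [(0.68, array([336. , 190.8])), (0.18, array([201.5, 197.8]))]
    [ 0.5887 -0.3259  0.0072] [0.7 0.5]
tall_sleeve [(0.85, array([336.9, 170.3])), (0.67, array([394.2, 177.2]))] [(0.62, array([156.6, 200.4])), (0.51, array([120.6, 170.5]))]
    [ 0.558   0.3066 -0.0098] [1.6 1.5]
low_sleeve [(0.57, array([314.7, 147.3]))] [(0.57, array([160.6, 230.2]))]
    [0.4513 0.2854 0.0094] [0.7 0.7]
caddy [(0.91, array([312.7, 173.4]))] [(0.8, array([180.6, 210.8]))]
    [ 0.5238  0.2259 -0.0134] [0.2 0.2]
recess [(0.82, array([293.8, 182.6]))] [(0.78, array([201.9, 206.2]))]
    [0.5345 0.1446 0.0102] [0.8 0.7]
recess_head [(0.63, array([303.4, 188.1]))] [(0.97, array([196.9, 198.7])), (0.71, array([338.9, 190.1]))]
    [0.5629 0.1639 0.0003] [0.8 0.8]
fork [(0.86, array([231., 206.]))] [(0.79, array([262.2, 218.5]))]
    [ 0.4944 -0.0652 -0.0153] [0.6 0.6]
fork_head [(0.6, array([236.1, 211.4]))] [(0.67, array([266.6, 208.8]))]
    [ 0.5281 -0.0728  0.0079] [1.9 1.7]
1.45 [[ 0.      0.2229 -0.9748]
 [-0.0001 -0.9748 -0.2229]
 [-1.      0.0001  0.    ]]
```

View pics/s1.png

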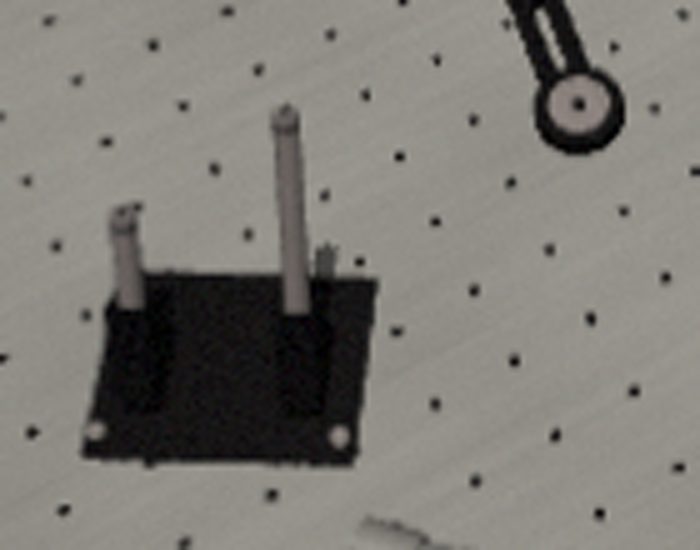

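View pics/s2.png

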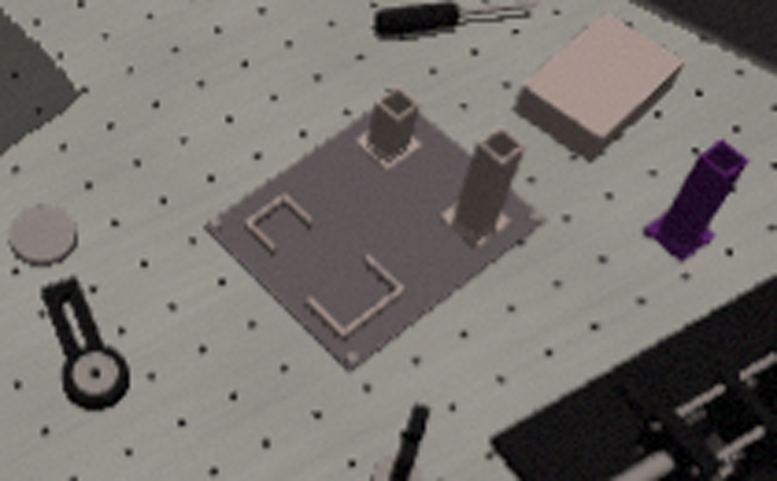

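View pics/t1.png

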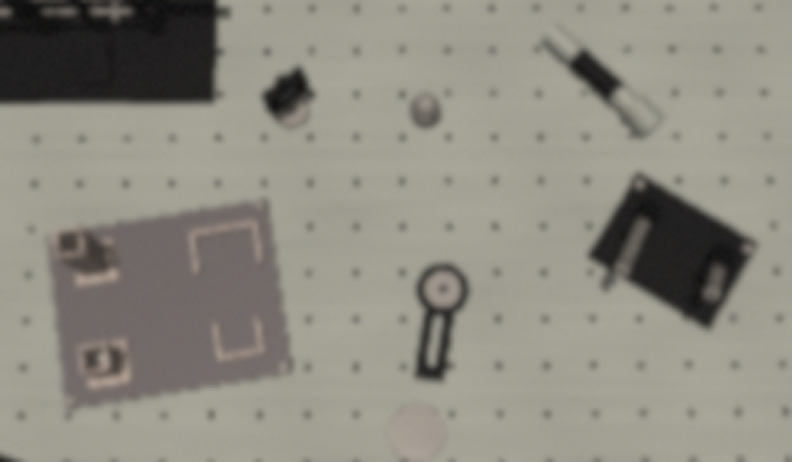

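Run:
```python
from h import *
np.set_printoptions(suppress=True,precision=4)
s=Cam("scene");t=Cam("top");w=Cam("wrist")
tc=t.plane([(322.8,172.5),(358.9,192.5),(344.7,218.9),(307.7,196.8)],.008)
sc=s.plane([(194.9,245.7),(190.1,281.5),(136.5,280.1)],.008)
print("top corners",tc,np.linalg.norm(np.diff(tc,axis=0),axis=1)); print("scene",sc)
e=tc[0]-tc[1]; print("y-axis ang",np.degrees(np.arctan2(e[1],e[0]))-90); e=tc[3]-tc[2]; print(np.degrees(np.arctan2(e[1],e[0]))-90)
for nm,a,b in [("long top",(176.8,212.5),(130+612/3.3-.5,120+283/3.3-.5)),("long mouth",(178.9,251.9),(130+642/3.3-.5,120+215/3.3-.5)),("short top",(144.3,232.3),(130+708/3.3-.5,120+295/3.3-.5))]:
    print(nm,*tri([s,t],[a,b]))
# caddy corners
tk=t.plane([(130+a/3.3-.5,120+b/3.3-.5) for a,b in [(50,233),(265,203),(291,372),(68,408)]],.004)
print("caddy",tk,np.linalg.norm(np.diff(tk,axis=0),axis=1),tk.mean(0))
sk=s.plane([(210+a/3.7-.5,110+b/3.7-.5) for a,b in [(545,222),(350,370),(207,225)]],.004);print(sk, (sk[0]+sk[2])/2)
T=env.get_state(); print(T["clock"], "cam rel in tool", Rq(T["orientation"]).T@(w.C-T["tcp_pos"]), Rq(T["orientation"]).T@w.R.T)
```

```text
top corners [[ 0.6557 -0.28    0.008 ]
 [ 0.5825 -0.405   0.008 ]
 [ 0.4891 -0.3494  0.008 ]
 [ 0.5678 -0.223   0.008 ]] [0.1448 0.1088 0.1489]
scene [[ 0.5679 -0.2243  0.008 ]
 [ 0.6563 -0.2804  0.008 ]
 [ 0.5779 -0.4051  0.008 ]]
y-axis ang -30.35589169368103
-31.93714944081335
long top [ 0.5152 -0.2283  0.1338] [1.2 1. ]
long mouth [ 0.5946 -0.2699  0.0789] [0.8 0.6]
short top [ 0.5084 -0.3264  0.1039] [0.8 0.6]
caddy [[0.5951 0.3521 0.004 ]
 [0.627  0.1217 0.004 ]
 [0.4454 0.0912 0.004 ]
 [0.4084 0.3235 0.004 ]] [0.2326 0.1841 0.2352] [0.519  0.2221 0.004 ]
[[0.5932 0.3514 0.004 ]
 [0.6288 0.1177 0.004 ]
 [0.4433 0.0908 0.004 ]] [0.5183 0.2211 0.004 ]
1.6 cam rel in tool [-0.142   0.0007 -0.0835] [[ 0.0007 -0.3201  0.9474]
 [ 1.     -0.0005 -0.0009]
 [ 0.0008  0.9474  0.3201]]
```

```bash
cat >> h.py <<'E'
def plan(target,psi_deg,N,grip=-1,start=None):
    """rows in tool axes, rounded to 0.01 cm / 0.001 rad. psi = yaw of tool y; psi None = keep"""
    st=env.get_state() if start is None else None
    R=Rq(st["orientation"]); p=st["tcp_pos"].copy(); psi=np.arctan2(R[1,1],R[0,1])
    dpsi=0 if psi_deg is None else np.radians(psi_deg)-psi
    dpsi=(dpsi+np.pi)%(2*np.pi)-np.pi
    if N<0: N=-N
    target=np.array(target,float)
    rows=[]
    for i in range(N):
        x=np.array([0,0,-1.]);y=np.array([np.cos(psi),np.sin(psi),0]);z=np.cross(x,y)
        d=(target-p)/(N-i); s=np.round(np.array([d@x,d@y,d@z])*100,2)
        a=np.round(-dpsi/(N-i),3); p=p+(s[0]*x+s[1]*y+s[2]*z)/100; psi-=a; dpsi+=a
        rows.append([*map(float,s),float(a),grip])
    print("tilt err",np.round(R[:,0],3),"psi0",np.round(np.degrees(np.arctan2(R[1,1],R[0,1])),1))
    for i in range(0,N,10): print("["+",".join(str(r).replace(" ","") for r in rows[i:i+10])+"]")
E
python3 - <<'E'
from h import *
plan((.51,-.28,.26),59,20)
E
```

```text
tilt err [ 0. -0. -1.] psi0 -77.1
[[-0.14,-0.94,-2.17,-0.119,-1],[-0.14,-0.68,-2.27,-0.119,-1],[-0.14,-0.4,-2.33,-0.119,-1],[-0.14,-0.12,-2.37,-0.119,-1],[-0.14,0.16,-2.36,-0.119,-1],[-0.14,0.44,-2.33,-0.119,-1],[-0.14,0.71,-2.26,-0.119,-1],[-0.14,0.97,-2.16,-0.119,-1],[-0.15,1.22,-2.03,-0.119,-1],[-0.14,1.46,-1.87,-0.119,-1]]
[[-0.15,1.67,-1.68,-0.119,-1],[-0.14,1.86,-1.47,-0.119,-1],[-0.15,2.02,-1.24,-0.118,-1],[-0.14,2.15,-1.0,-0.119,-1],[-0.15,2.25,-0.73,-0.118,-1],[-0.14,2.32,-0.46,-0.119,-1],[-0.15,2.36,-0.19,-0.118,-1],[-0.14,2.37,0.09,-0.119,-1],[-0.15,2.34,0.38,-0.118,-1],[-0.14,2.28,0.65,-0.119,-1]]
```

Emit:
servo_tool --pt "-0.14 -0.94 -2.17 -0.119 -1" --pt "-0.14 -0.68 -2.27 -0.119 -1" --pt "-0.14 -0.4 -2.33 -0.119 -1" --pt "-0.14 -0.12 -2.37 -0.119 -1" --pt "-0.14 0.16 -2.36 -0.119 -1" --pt "-0.14 0.44 -2.33 -0.119 -1" --pt "-0.14 0.71 -2.26 -0.119 -1" --pt "-0.14 0.97 -2.16 -0.119 -1" --pt "-0.15 1.22 -2.03 -0.119 -1" --pt "-0.14 1.46 -1.87 -0.119 -1"

```text
clock: 2.85
tcp_pos: [0.3196, -0.4198, 0.2455]
orientation: [-0.461, -0.537, -0.46, 0.537]
wrist_force: [0.2, 0.9, -0.4]
finger_gap: 0.0852
```

Emit:
servo_tool --pt "-0.15 1.67 -1.68 -0.119 -1" --pt "-0.14 1.86 -1.47 -0.119 -1" --pt "-0.15 2.02 -1.24 -0.118 -1" --pt "-0.14 2.15 -1.0 -0.119 -1" --pt "-0.15 2.25 -0.73 -0.118 -1" --pt "-0.14 2.32 -0.46 -0.119 -1" --pt "-0.15 2.36 -0.19 -0.118 -1" --pt "-0.14 2.37 0.09 -0.119 -1" --pt "-0.15 2.34 0.38 -0.118 -1" --pt "-0.14 2.28 0.65 -0.119 -1"

```text
clock: 4.1
tcp_pos: [0.5106, -0.2795, 0.26]
orientation: [0.682, 0.187, 0.682, -0.188]
wrist_force: [-0.2, -0.0, 0.1]
finger_gap: 0.0852
```

Run:
```python
from h import *
np.set_printoptions(suppress=True,precision=4)
w=Cam("wrist"); st=env.get_state(); print(st["clock"],st["tcp_pos"],Rq(st["orientation"]),st["joint_pos"])
for n in ["long_post","short_post","long_post_mid","short_post_mid","rack"]: print(n,w.pin(n))
w.save("w1.png",None,1.5)
```

```text
4.15 [ 0.5125 -0.278   0.26  ] [[ 0.0018  0.5066  0.8622]
 [ 0.0007  0.8622 -0.5066]
 [-1.      0.0015  0.0012]] [-0.6355  0.3229  0.1294  1.3763  0.0017 -0.1043]
long_post [(0.6, array([289.8, 222.2]))]
short_post [(0.56, array([223.7, 219.7]))]
long_post_mid [(0.6, array([296. , 203.5])), (0.6, array([256.8, 215.9]))]
short_post_mid [(0.7, array([389.9,  62.9])), (0.53, array([223.3, 209. ])), (0.27, array([297.3, 205.2]))]
rack [(0.93, array([257., 215.]))]
```

View pics/w1.png

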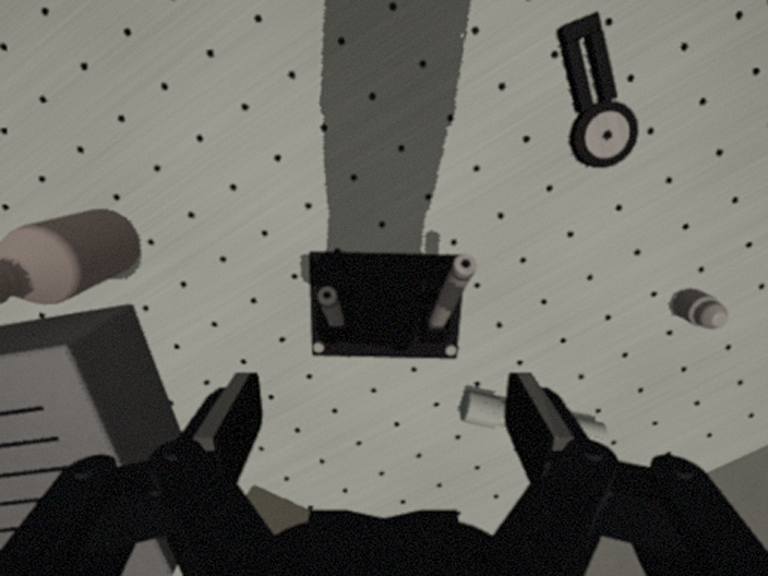

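Run:
```python
from h import *
np.set_printoptions(suppress=True,precision=4)
w=Cam("wrist");s=Cam("scene");t=Cam("top")
wc=w.plane([(a/1.5-.3,b/1.5-.3) for a,b in [(311,254),(464,256),(457,357),(313,354)]],.008)
print(wc,np.linalg.norm(np.diff(wc,axis=0),axis=1))
for i,j in [(0,1),(3,2)]: e=wc[j]-wc[i]; print(np.degrees(np.arctan2(e[1],e[0]))-90)
c=wc.mean(0); ang=np.radians(-31.); ex=np.array([np.cos(ang),np.sin(ang),0]);ey=np.array([-np.sin(ang),np.cos(ang),0]);O=c+.02*ex;O[2]=0;print("O",O)
L=[(464/1.5-.3,264/1.5-.3),(176.8,212.5),(130+612/3.3-.5,120+283/3.3-.5)]
S=[(327/1.5-.3,295/1.5-.3),(144.3,232.3),(130+708/3.3-.5,120+295/3.3-.5)]
for nm,P in (("long",L),("short",S)):
    for cs,ps in (([w,s],P[:2]),([w,s,t],P)):
        X,e=tri(cs,ps); d=X-O; print(nm,X,e,"rack:",d@ex,d@ey,d[2])
for nm,P in (("Lm",(437,326)),("Sm",(338,325))):
    for z in (.05,.06):
        X=w.plane([(P[0]/1.5-.3,P[1]/1.5-.3)],z)[0]; d=X-O; print(nm,z,d@ex,d@ey)
s.save("s3.png",(120,190,260,300),5)
```

```text
[[ 0.4882 -0.3469  0.008 ]
 [ 0.5646 -0.2242  0.008 ]
 [ 0.6554 -0.2798  0.008 ]
 [ 0.5762 -0.4043  0.008 ]] [0.1446 0.1065 0.1475]
-31.903687021752766
-32.47748204929964
O [ 0.5883 -0.3241  0.    ]
long [ 0.5239 -0.2318  0.1507] [0.3 0.1] rack: -0.102723778866668 0.04590429413300348 0.15067389430894756
long [ 0.52   -0.229   0.1436] [6.9 1.1 2.5] rack: -0.10745120374722385 0.04637448943091042 0.14358201075325505
short [ 0.5081 -0.328   0.1044] [0.3 0.1] rack: -0.06672075840290102 -0.04464561986613861 0.10436191834090597
short [ 0.5083 -0.3268  0.1041] [0.8 0.6 0.8] rack: -0.06710498327588603 -0.043487280804918135 0.10413267210441772
Lm 0.05 -0.018171292848364697 0.04493659300765804
Lm 0.06 -0.022526624768906236 0.04357869536553028
Sm 0.05 -0.019364029025246657 -0.04333598338281102
Sm 0.06 -0.023685458793914517 -0.04218483472528098
```

Run:
```python
from h import *
plan((.5436,-.2441,.26),58,4)
```

```text
tilt err [-0. -0. -1.] psi0 58.9
[[-0.0,1.22,0.26,0.004,-1],[-0.0,1.22,0.26,0.004,-1],[-0.0,1.23,0.25,0.004,-1],[-0.01,1.23,0.25,0.004,-1]]
```

Emit:
servo_tool --pt "0 1.22 0.26 0.004 -1" --pt "0 1.22 0.26 0.004 -1" --pt "0 1.23 0.25 0.004 -1" --pt "0 1.23 0.25 0.004 -1" --pt "2.3 0 0 0 -1" --pt "2.3 0 0 0 -1" --pt "2.3 0 0 0 -1" --pt "2.3 0 0 0 -1" --pt "2.3 0 0 0 -1" --pt "2.3 0 0 0 -1"

```text
clock: 5.8
tcp_pos: [0.5447, -0.2429, 0.1211]
orientation: [0.68, 0.194, 0.68, -0.194]
wrist_force: [1.3, -0.2, 0.0]
finger_gap: 0.0856
```

Run:
```python
from h import *
np.set_printoptions(suppress=True,precision=4)
w=Cam("wrist"); st=env.get_state(); print(st["clock"],st["tcp_pos"],st["wrist_force"])
R=Rq(st["orientation"]); print(R)
w.save("w2.png",None,1.5)
c=Cam("scene"); c.save("s4.png",(100,150,300,300),4)
```

```text
5.85 [ 0.543  -0.2419  0.1178] [-0.1754 -0.326  -1.934 ]
[[-0.0041  0.5281  0.8491]
 [ 0.0025  0.8492 -0.5281]
 [-1.     -0.     -0.0048]]
```

View pics/w2.png

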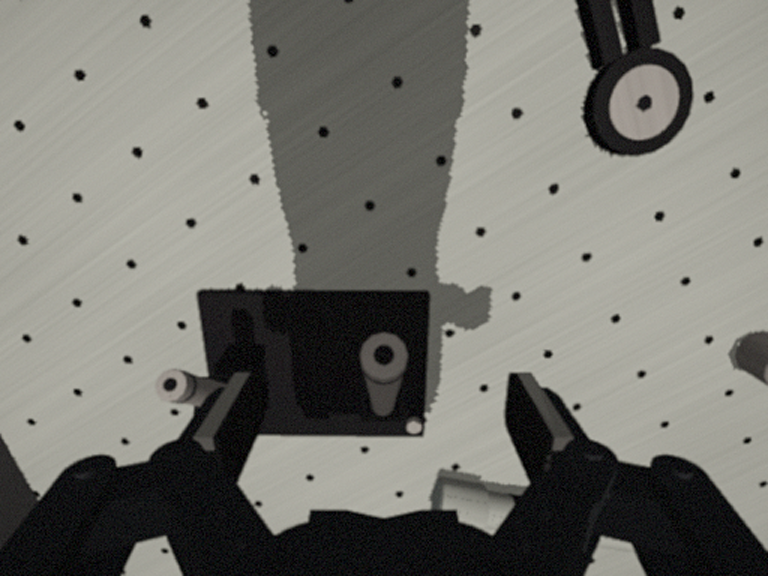

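View pics/s4.png

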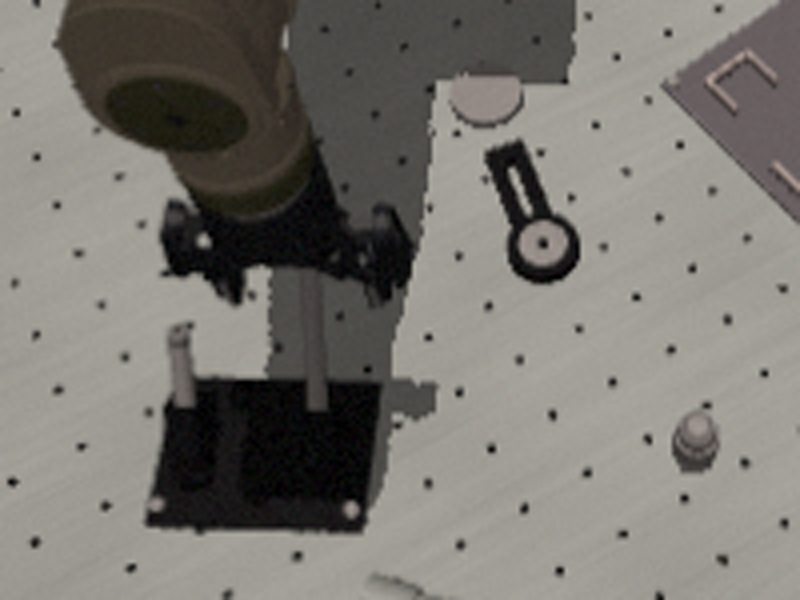

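Run:
```python
from h import *
np.set_printoptions(suppress=True,precision=4)
w=Cam("wrist"); st=env.get_state(); print(st["tcp_pos"])
R=Rq(st["orientation"])
for z in (.145,.15,.155): 
  X=w.plane([(383.5/1.5-.3,354.5/1.5-.3)],z)[0]; print(z,X,(R.T@(X-st["tcp_pos"])))
```

```text
[ 0.5436 -0.2424  0.1207]
0.145 [ 0.525  -0.2304  0.145 ] [-0.0242  0.0004 -0.0222]
0.15 [ 0.5228 -0.2291  0.15  ] [-0.0292  0.0004 -0.0248]
0.155 [ 0.5207 -0.2278  0.155 ] [-0.0342  0.0004 -0.0273]
```

Emit:
servo_tool --pt "1.0 0 0 0 -1" --pt "0.95 0 0 0 -0.5" --pt "0 0 0 0 1" --pt "0 0 0 0 1" --pt "0 0 0 0 1" --pt "0 0 0 0 1" --pt "0 0 0 0 1" --pt "0 0 0 0 1" --pt "0 0 0 0 1" --pt "0 0 0 0 1" --grip_force 60

```text
clock: 7.2
tcp_pos: [0.5443, -0.2436, 0.1027]
orientation: [0.68, 0.194, 0.68, -0.194]
wrist_force: [-1.3, 1.0, 4.6]
finger_gap: 0.0124
```

Run:
```python
from h import *
np.set_printoptions(suppress=True,precision=4)
w=Cam("wrist"); st=env.get_state(); print(st["clock"],st["tcp_pos"],st["wrist_force"],st["finger_gap"])
w.save("w3.png",(130,150,380,384),2.4)
```

```text
7.25 [ 0.5443 -0.2436  0.1027] [-1.0822  0.2346  5.7789] 0.01244250396545007
```

View pics/w3.png

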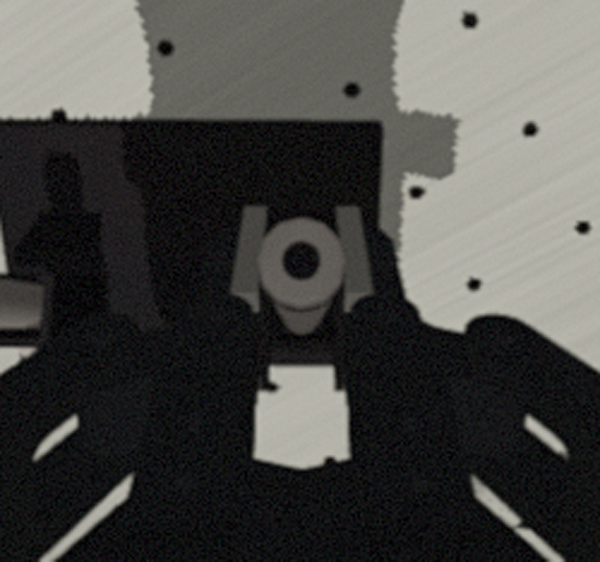

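Emit:
servo_tool --pt "-0.3 0 -0.23 0 1" --pt "-0.5 0 -0.39 0 1" --pt "-0.63 0 -0.49 0 1" --pt "-0.63 0 -0.49 0 1" --pt "-0.63 0 -0.49 0 1" --pt "-0.63 0 -0.49 0 1" --pt "-0.63 0 -0.49 0 1" --pt "-0.63 0 -0.49 0 1" --pt "-0.63 0 -0.49 0 1" --pt "-0.63 0 -0.49 0 1"

```text
clock: 8.5
tcp_pos: [0.5049, -0.2191, 0.1609]
orientation: [0.68, 0.194, 0.68, -0.194]
wrist_force: [0.1, 0.0, -1.3]
finger_gap: 0.0125
```

Run:
```python
from h import *
np.set_printoptions(suppress=True,precision=4)
s=Cam("scene"); w=Cam("wrist"); st=env.get_state(); print(st["clock"],st["tcp_pos"],st["wrist_force"],st["finger_gap"])
w.save("w4.png",(130,150,380,384),2.4)
s.save("s5.png",(100,150,300,300),4)
```

```text
8.6 [ 0.5053 -0.2192  0.1616] [ 0.5006  0.4568 -2.0182] 0.012381671396957228
```

View pics/w4.png

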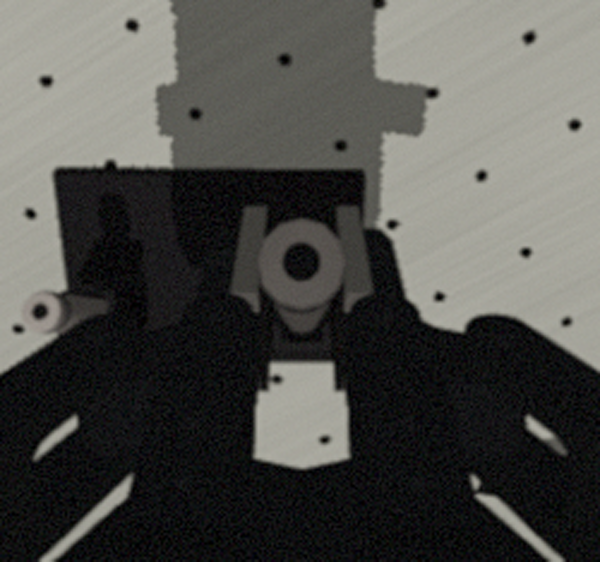

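View pics/s5.png

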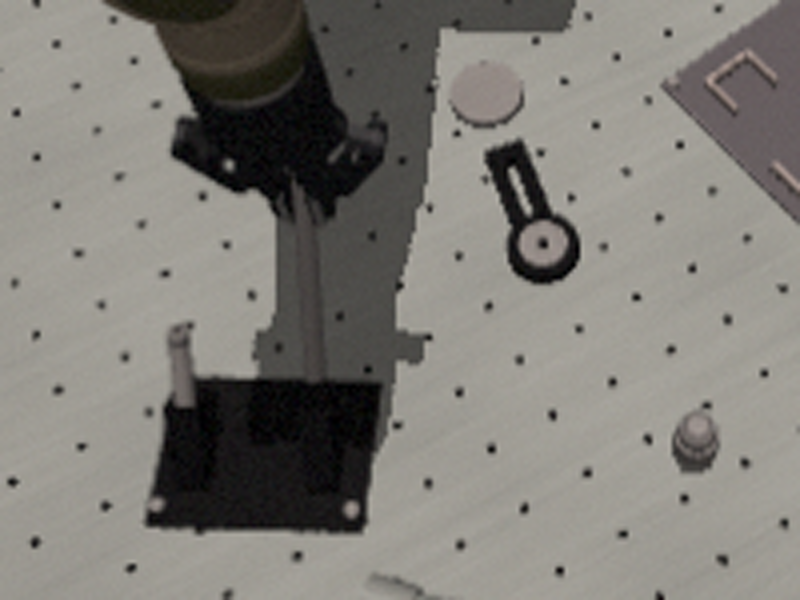

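Run:
```python
from h import *
import h
st=env.get_state(); R=Rq(st["orientation"]); 
new=dict(st); new["tcp_pos"]=st["tcp_pos"]+R@np.array([-.0354,0,-.0186])
class E: 
    @staticmethod
    def get_state(): return new
h.env=E
plan((.47,.25,.245),98.5,18,1)
```

```text
tilt err [ 0. -0. -1.] psi0 58.1
[[-0.27,2.11,-1.44,-0.039,1],[-0.27,2.16,-1.36,-0.039,1],[-0.27,2.22,-1.27,-0.039,1],[-0.27,2.26,-1.18,-0.039,1],[-0.27,2.31,-1.1,-0.039,1],[-0.27,2.35,-1.0,-0.039,1],[-0.27,2.39,-0.91,-0.039,1],[-0.27,2.42,-0.82,-0.039,1],[-0.26,2.45,-0.72,-0.039,1],[-0.27,2.48,-0.63,-0.039,1]]
[[-0.26,2.5,-0.53,-0.039,1],[-0.27,2.52,-0.43,-0.039,1],[-0.26,2.53,-0.34,-0.04,1],[-0.27,2.54,-0.23,-0.039,1],[-0.26,2.55,-0.14,-0.04,1],[-0.27,2.55,-0.03,-0.039,1],[-0.26,2.55,0.07,-0.04,1],[-0.27,2.56,0.17,-0.039,1]]
```

Emit:
servo_tool --pt "-1.77 0 -0.93 0 1" --pt "-1.77 0 -0.93 0 1" --pt "-0.27 2.11 -1.44 -0.039 1" --pt "-0.27 2.16 -1.36 -0.039 1" --pt "-0.27 2.22 -1.27 -0.039 1" --pt "-0.27 2.26 -1.18 -0.039 1" --pt "-0.27 2.31 -1.1 -0.039 1" --pt "-0.27 2.35 -1.0 -0.039 1" --pt "-0.27 2.39 -0.91 -0.039 1" --pt "-0.27 2.42 -0.82 -0.039 1"

```text
clock: 9.85
tcp_pos: [0.481, -0.0046, 0.2193]
orientation: [0.702, 0.086, 0.701, -0.086]
wrist_force: [0.9, -0.3, -0.9]
finger_gap: 0.0125
```

Emit:
servo_tool --pt "-0.26 2.45 -0.72 -0.039 1" --pt "-0.27 2.48 -0.63 -0.039 1" --pt "-0.26 2.5 -0.53 -0.039 1" --pt "-0.27 2.52 -0.43 -0.039 1" --pt "-0.26 2.53 -0.34 -0.04 1" --pt "-0.27 2.54 -0.23 -0.039 1" --pt "-0.26 2.55 -0.14 -0.04 1" --pt "-0.27 2.55 -0.03 -0.039 1" --pt "-0.26 2.55 0.07 -0.04 1" --pt "-0.27 2.56 0.17 -0.039 1"

```text
clock: 11.1
tcp_pos: [0.47, 0.2506, 0.2459]
orientation: [0.706, -0.053, 0.705, 0.053]
wrist_force: [0.4, 0.1, -1.7]
finger_gap: 0.0123
```

Run:
```python
from h import *
np.set_printoptions(suppress=True,precision=4)
s=Cam("scene"); w=Cam("wrist"); t=Cam("top"); st=env.get_state(); print(st["clock"],st["tcp_pos"],st["wrist_force"],st["finger_gap"],Rq(st["orientation"]))
w.save("w5.png",None,1.5)
s.save("s6.png",(230,60,400,210),4); t.save("t6.png",(120,150,260,260),5)
for n in ["tall_sleeve","low_sleeve","long_post","long_post_mid","recess","caddy"]: print(n,w.pin(n),s.pin(n))
```

```text
11.25 [0.4701 0.2506 0.2455] [ 0.1908 -0.8729 -2.4233] 0.012575484519328741 [[ 0.0014 -0.1494  0.9888]
 [ 0.0002  0.9888  0.1494]
 [-1.     -0.      0.0014]]
tall_sleeve [(0.91, array([279. , 227.1])), (0.49, array([354.8, 290.7]))] [(0.78, array([393.2, 172.1])), (0.64, array([338.3, 170.3])), (0.26, array([293.5, 178.8]))]
low_sleeve [(0.87, array([276.2, 152.5])), (0.31, array([183.3, 213.8]))] [(0.63, array([317.6, 148. ])), (0.56, array([210.7, 304.6]))]
long_post [(0.76, array([252.9, 277.7]))] [(0.73, array([312.8, 242. ])), (0.6, array([335.4, 142.3]))]
long_post_mid [(0.88, array([256.5, 272.9]))] [(0.72, array([323.2, 112.5]))]
recess [(0.89, array([177.7, 186.5]))] [(0.85, array([295.6, 180.3])), (0.73, array([ 77.2, 240.6])), (0.58, array([230.6, 204.7])), (0.46, array([147.4, 251.6]))]
caddy [(0.92, array([230.4, 185.2]))] [(0.76, array([313.4, 173.5]))]
```

View pics/w5.png

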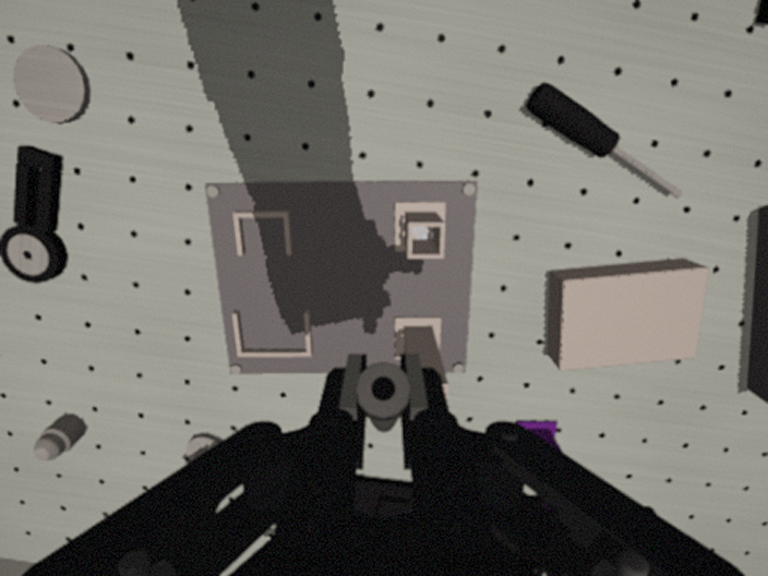

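View pics/s6.png

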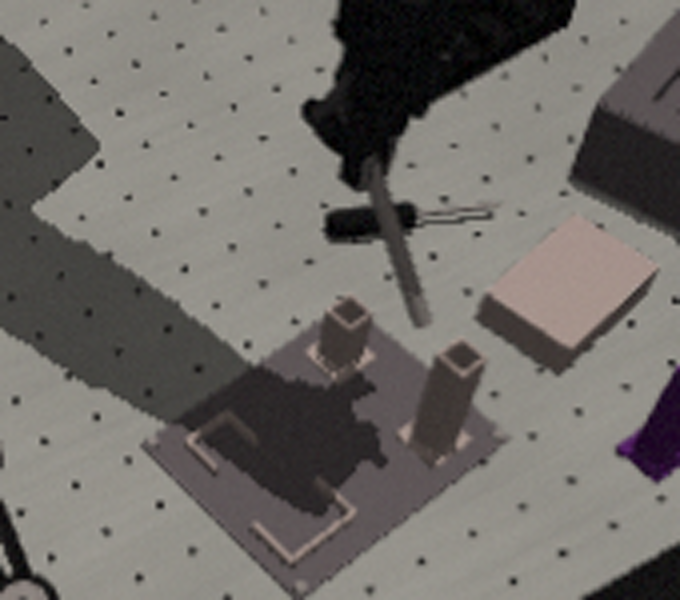

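View pics/t6.png

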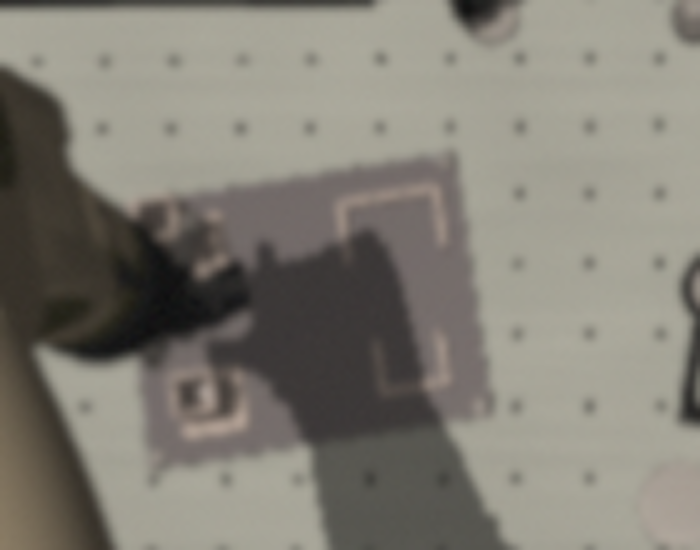

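Run:
```python
from h import *
np.set_printoptions(suppress=True,precision=4)
w=Cam("wrist");s=Cam("scene"); st=env.get_state();R=Rq(st["orientation"]); p=st["tcp_pos"]
q=lambda L:[(a/1.5-.3,b/1.5-.3) for a,b in L]
c=w.plane(q([(206,183),(477,182),(465,374),(229,374)]),.004); print(c,np.linalg.norm(np.roll(c,-1,0)-c,axis=1),c.mean(0))
def a(i,j): e=c[j]-c[i]; return np.degrees(np.arctan2(e[1],e[0]))
print(a(0,1)-90,a(3,2)-90,a(0,3),a(1,2))
m=w.plane(q([(406,222),(443,221),(445,257),(408,258)]),.064); print("low mouth",m,m.mean(0))
b=w.plane(q([(394,203),(445,202)]),.007);print("low flange",b)
b=w.plane(q([(394,319),(441,318)]),.007);print("tall flange",b)
# scene tall mouth outer corners
m=s.plane([(230+x/4-.4,60+y/4-.4) for x,y in [(435,355),(460,340),(487,357),(462,375)]],.114);print("tall mouth",m.mean(0))
m=s.plane([(230+x/4-.4,60+y/4-.4) for x,y in [(324,311),(347,296),(372,312),(348,328)]],.064);print("low mouth",m.mean(0))
# post foot
g=p+R@[-.019,0,0]
for tilt in (34,36,38,40,42):
    u=R@[np.cos(np.radians(tilt)),0,np.sin(np.radians(tilt))]
    f=g+.132*u; tp=g-.038*u; print(tilt,f,(s.proj([f,tp])-[230,60]+.4)*4, w.proj([tp])*1.5)
s.save("s7.png",(280,80,380,160),8,s.proj([g]))
```

```text
[[0.4432 0.0885 0.004 ]
 [0.4081 0.3224 0.004 ]
 [0.5949 0.3511 0.004 ]
 [0.6301 0.1147 0.004 ]] [0.2365 0.1889 0.239  0.1887] [0.5191 0.2192 0.004 ]
8.531916586125476 8.475952073341887 7.970058264211353 8.740600599850273
low mouth [[0.4421 0.2622 0.064 ]
 [0.4372 0.2897 0.064 ]
 [0.4644 0.2965 0.064 ]
 [0.4694 0.2683 0.064 ]] [0.4533 0.2792 0.064 ]
low flange [[0.4364 0.2536 0.007 ]
 [0.4289 0.2976 0.007 ]]
tall flange [[0.5447 0.2705 0.007 ]
 [0.5371 0.3148 0.007 ]]
tall mouth [0.561  0.2977 0.114 ]
low mouth [0.4516 0.28   0.064 ]
34 [0.5434 0.2606 0.1538] [[417.1952 327.2632]
 [355.8022 107.8336]] [[385.7359 401.1956]]
36 [0.5471 0.2611 0.1564] [[421.5983 328.1115]
 [354.5017 107.8206]] [[385.7194 395.7043]]
38 [0.5508 0.2617 0.1592] [[425.9756 328.7729]
 [353.2239 107.8726]] [[385.7018 390.2611]]
40 [0.5543 0.2622 0.1621] [[430.3223 329.2448]
 [351.9704 107.9893]] [[385.6831 384.8788]]
42 [0.5578 0.2627 0.1651] [[434.6336 329.5243]
 [350.7427 108.1703]] [[385.6634 379.5701]]
```

View pics/s7.png

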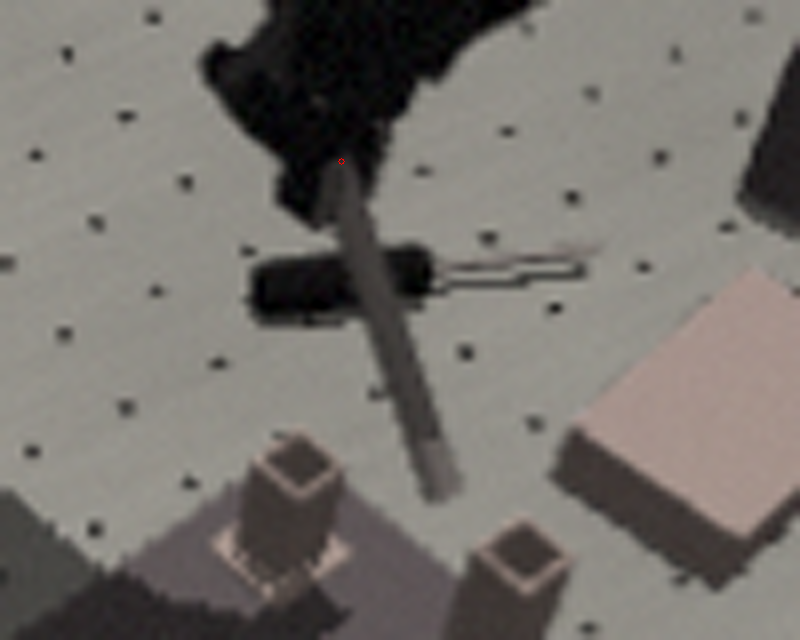

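Run:
```python
from h import *
plan((.4572,.2807,.2455),98.5,3,1)
```

```text
tilt err [-0. -0. -1.] psi0 98.5
[[-0.04,1.09,-0.28,-0.0,1],[-0.04,1.09,-0.28,-0.0,1],[-0.05,1.08,-0.29,-0.0,1]]
```

Emit:
servo_tool --pt "0 1.09 -0.28 0 1" --pt "0 1.09 -0.28 0 1" --pt "0 1.08 -0.29 0 1" --pt "1.5 0 0 0 1" --pt "1.5 0 0 0 1" --pt "1.5 0 0 0 1" --pt "1.5 0 0 0 1" --pt "1.4 0 0 0 1" --pt "0 0 0 0 1" --pt "0 0 0 0 1" --grip_force 40

```text
clock: 13.2
tcp_pos: [0.4574, 0.2808, 0.1705]
orientation: [0.705, -0.052, 0.705, 0.052]
wrist_force: [-0.3, -0.1, -1.2]
finger_gap: 0.0128
```

Run:
```python
from h import *
np.set_printoptions(suppress=True,precision=4)
w=Cam("wrist");s=Cam("scene"); st=env.get_state();print(st["clock"],st["tcp_pos"],st["wrist_force"])
w.save("w8.png",(130,100,380,384),2)
s.save("s8.png",(290,90,390,180),7)
```

```text
13.3 [0.4577 0.281  0.171 ] [ 0.5076  0.2308 -0.6061]
```

View pics/s8.png

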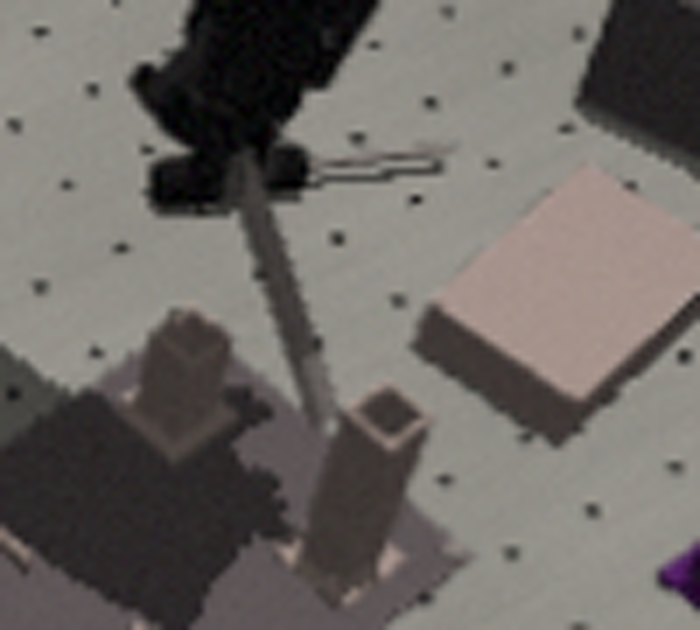

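View pics/w8.png

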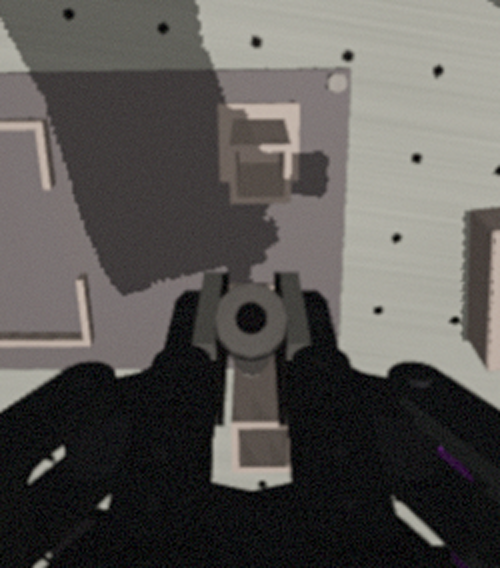

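Run:
```python
from h import *
np.set_printoptions(suppress=True,precision=4)
w=Cam("wrist");st=env.get_state();R=Rq(st["orientation"])
q=lambda L:[(130+a/2-.25,100+b/2-.25) for a,b in L]
for nm,L,z in [("tall",[(235,425),(290,425),(290,468),(236,468)],.114),("low",[(231,149),(291,149),(292,203),(231,203)],.064)]:
    m=w.plane(q(L),z); print(nm,m,m.mean(0),(m.mean(0)-st["tcp_pos"])@R)
w.save("w9.png",(210,140,300,350),3)
```

```text
tall [[0.5525 0.2876 0.114 ]
 [0.5491 0.311  0.114 ]
 [0.5727 0.3151 0.114 ]
 [0.5761 0.2913 0.114 ]] [0.5626 0.3013 0.114 ] [0.0571 0.0045 0.1067]
low [[0.4446 0.2695 0.064 ]
 [0.4406 0.2962 0.064 ]
 [0.4661 0.301  0.064 ]
 [0.4703 0.273  0.064 ]] [0.4554 0.2849 0.064 ] [ 0.107   0.0042 -0.0018]
```

View pics/w9.png

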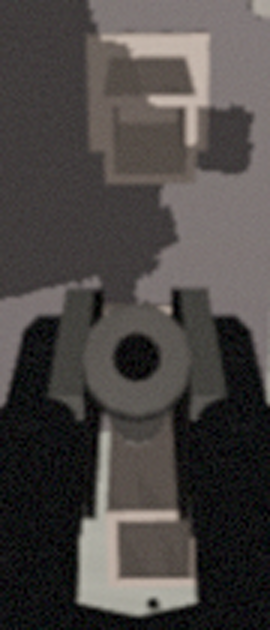

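Emit:
servo_tool --pt "0 0.4 0.6 0 1" --pt "0 0 0.8 0 1" --pt "0 0 0.8 0 1" --pt "0 0 0.8 0 1" --pt "0 0 0.8 0 1" --pt "0 0 0.8 0 1" --pt "0 0 0.8 0 1" --pt "0 0 0.8 0 1" --pt "0 0 0.8 0 1" --pt "0 0 0.8 0 1" --grip_force 30

```text
clock: 14.6
tcp_pos: [0.5343, 0.2963, 0.1702]
orientation: [0.705, -0.052, 0.705, 0.052]
wrist_force: [-4.0, -1.6, 1.8]
finger_gap: 0.0127
```

Run:
```python
from h import *
np.set_printoptions(suppress=True,precision=4)
w=Cam("wrist");s=Cam("scene"); st=env.get_state();print(st["clock"],st["tcp_pos"],st["wrist_force"],st["finger_gap"])
w.save("w10.png",(130,100,380,384),2)
s.save("s10.png",(290,90,390,180),7)
```

```text
14.7 [0.5352 0.2963 0.1701] [-1.0859 -0.8377 -3.1236] 0.01265239904375184
```

View pics/s10.png

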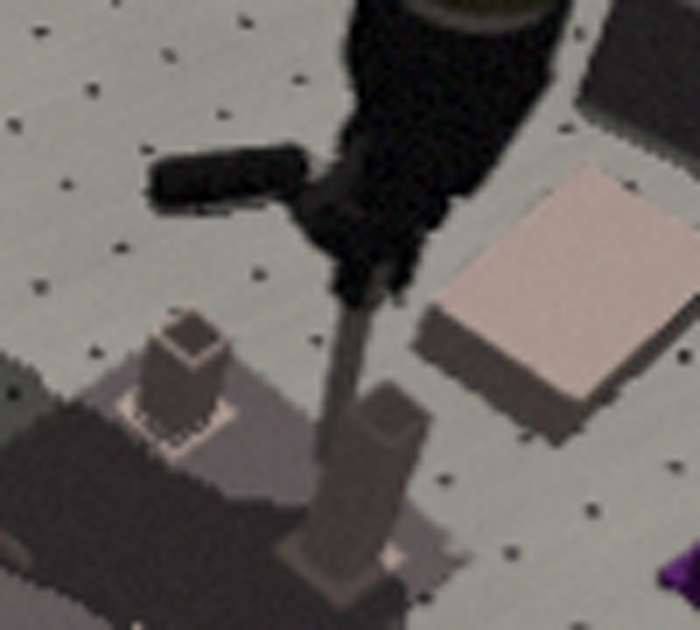

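View pics/w10.png

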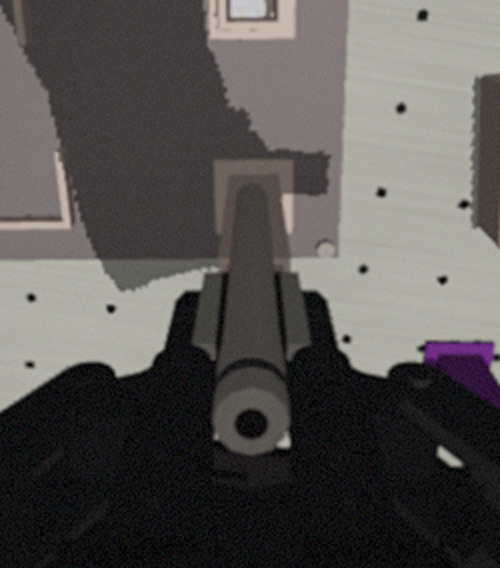

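Run:
```python
from h import *
np.set_printoptions(suppress=True,precision=4)
w=Cam("wrist");s=Cam("scene");st=env.get_state();R=Rq(st["orientation"]);g=st["tcp_pos"]+R@[-.019,0,0]
for tilt in (-4,-2,0,2,4,6,8):
    u=R@[np.cos(np.radians(tilt)),0,np.sin(np.radians(tilt))]
    print(tilt,(w.proj([g-.038*u,g+.132*u])-[130,100]+.25)*2,(s.proj([g+.132*u,g+.03*u])-[290,90]+.4)*7)
```

```text
-4 [[254.3633 460.6294]
 [251.9982 156.4121]] [[307.4804 440.1982]
 [364.9332 303.5777]]
-2 [[254.3738 455.4295]
 [252.0003 165.8068]] [[314.5993 446.7617]
 [366.7097 305.1477]]
0 [[254.3829 449.9848]
 [252.0032 175.1984]] [[321.8165 453.1392]
 [368.508  306.6637]]
2 [[254.3904 444.3051]
 [252.007  184.5909]] [[329.1263 459.3245]
 [370.3259 308.124 ]]
4 [[254.3962 438.4014]
 [252.0116 193.9885]] [[336.5231 465.3114]
 [372.1615 309.5269]]
6 [[254.4005 432.2856]
 [252.017  203.3952]] [[344.001  471.0934]
 [374.0127 310.8706]]
8 [[254.4031 425.9709]
 [252.0233 212.8153]] [[351.5538 476.6645]
 [375.8774 312.1536]]
```

Run:
```python
from h import *
np.set_printoptions(suppress=True,precision=4)
w=Cam("wrist");s=Cam("scene");st=env.get_state();R=Rq(st["orientation"]);g=st["tcp_pos"]+R@[-.019,0,0]
for a in (.024,.028,.032,.036,.04):
  for tilt in (0,2,4,6):
    u=R@[np.cos(np.radians(tilt)),0,np.sin(np.radians(tilt))]
    print(a,tilt,((w.proj([g-a*u,g+(.17-a)*u])-[130,100]+.25)*2)[:,1],((s.proj([g+(.17-a)*u])-[290,90]+.4)*7)[0])
w.save("w11.png",(200,160,310,350),3)
s.save("s11.png",(320,120,370,170),12)
```

```text
0.024 0 [401.5404 167.2348] [315.956  470.7577]
0.024 2 [398.227  177.1758] [323.9487 477.5599]
0.024 4 [394.8095 187.1123] [332.0385 484.1497]
0.024 6 [391.2937 197.0499] [340.2194 490.5202]
0.028 0 [414.7515 169.6272] [317.6087 465.554 ]
0.028 2 [410.7988 179.4161] [325.4085 472.18  ]
0.028 4 [406.7136 189.2034] [333.3024 478.5973]
0.028 6 [402.5033 198.9942] [341.2844 484.7993]
0.032 0 [428.8279 172.0861] [319.2717 460.3188]
0.032 2 [424.2079 181.719 ] [326.8772 466.7679]
0.032 4 [419.4226 191.3532] [334.5739 473.0122]
0.032 6 [414.481  200.9932] [342.3559 479.0455]
0.036 0 [443.8554 174.6142] [320.9449 455.0516]
0.036 2 [438.5392 184.0871] [328.3549 461.3233]
0.036 4 [433.0194 193.564 ] [335.8531 467.3943]
0.036 6 [427.3071 203.0493] [343.4337 473.2583]
0.04 0 [459.9313 177.2145] [322.6286 449.7523]
0.04 2 [453.8887 186.5232] [329.8417 455.846 ]
0.04 4 [447.5984 195.8387] [337.1401 461.7431]
0.04 6 [441.0734 205.165 ] [344.518  467.4376]
```

View pics/w11.png

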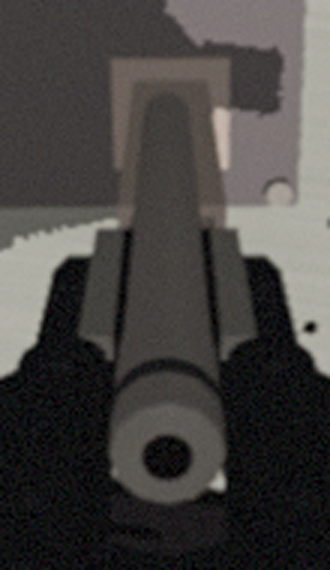

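View pics/s11.png

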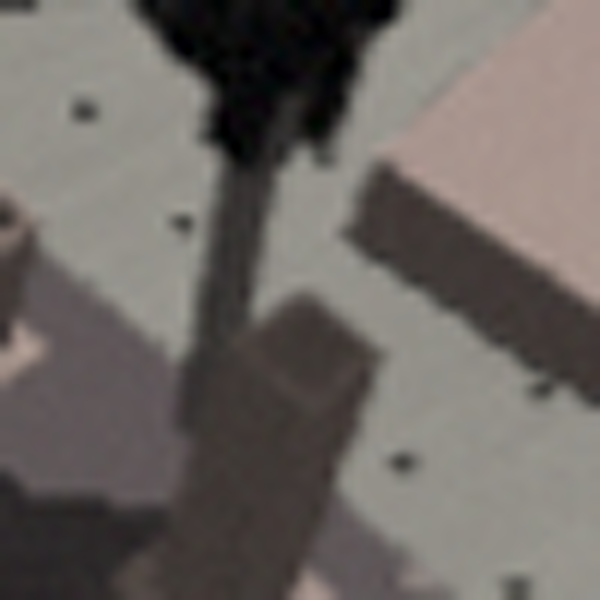

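Emit:
servo_tool --pt "0 0 0.2 0 1" --pt "0 0 0.2 0 1" --pt "0 0 0.2 0 1" --pt "0 0 0.2 0 1" --pt "0 0 0 0 1" --pt "0 0 0 0 1" --pt "0 0 0 0 1" --pt "0 0 0 0 1" --pt "0 0 0 0 1" --pt "0 0 0 0 1"

```text
clock: 16.15
tcp_pos: [0.5415, 0.2974, 0.1702]
orientation: [0.705, -0.052, 0.705, 0.052]
wrist_force: [-4.6, -0.1, 0.3]
finger_gap: 0.0123
```

Run:
```python
from h import *
np.set_printoptions(suppress=True,precision=4)
w=Cam("wrist");s=Cam("scene"); st=env.get_state();print(st["clock"],st["tcp_pos"],st["wrist_force"],st["finger_gap"])
w.save("w12.png",(200,160,310,350),3)
s.save("s12.png",(320,120,370,170),12)
R=Rq(st["orientation"]);g=st["tcp_pos"]+R@[-.019,0,0]
for a in (.032,.036,.04):
  for tilt in (-2,0,2,4):
    u=R@[np.cos(np.radians(tilt)),0,np.sin(np.radians(tilt))]
    e=R@[-np.sin(np.radians(tilt)),0,np.cos(np.radians(tilt))]
    print(a,tilt,((w.proj([g-a*u,g+(.17-a)*u-.007*e])-[200,160]+.25)*3)[:,1],((s.proj([g+(.17-a)*u])-[320,120]+.4)*12)[0])
```

```text
16.25 [0.5415 0.2974 0.1702] [-5.3404  0.8563  0.8814] 0.012580175130298342
0.032 -2 [470.4814  43.1165] [193.177  434.2818]
0.032 0 [463.8313  57.5829] [206.1084 445.7479]
0.032 2 [456.921   72.0344] [219.21   456.8763]
0.032 4 [449.7631  86.4779] [232.4716 467.656 ]
0.036 -2 [493.9682  46.8972] [196.4592 425.611 ]
0.036 0 [486.3367  61.1121] [209.0593 436.7646]
0.036 2 [478.3855  75.3175] [221.8242 447.5872]
0.036 4 [470.1297  89.5196] [234.744  458.0679]
0.04 -2 [519.0562  50.7861] [199.7622 416.8863]
0.04 0 [510.4077  64.743 ] [212.0285 427.7262]
0.04 2 [501.3709  78.6955] [224.4545 438.242 ]
0.04 4 [491.9635  92.6496] [237.0303 448.4228]
```

View pics/w12.png

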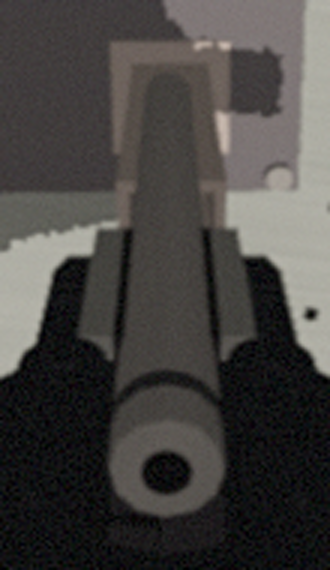

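View pics/s12.png

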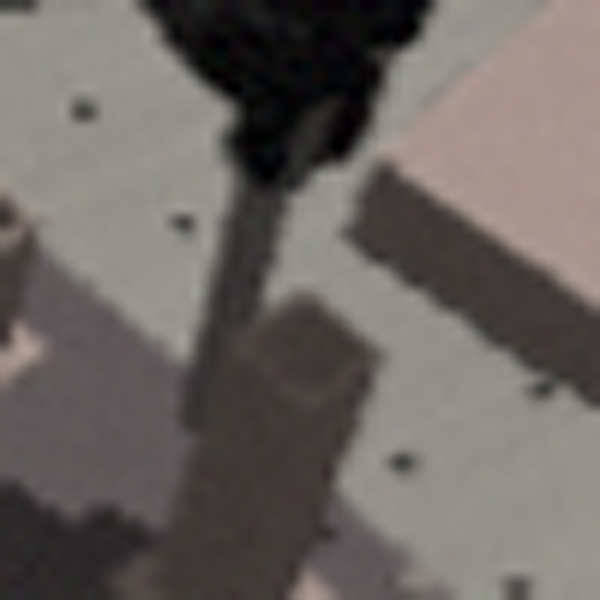

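Emit:
servo_tool --pt "0 0 0.2 0 1" --pt "0 0 0.1 0 1" --pt "0 0 -0.2 0 1" --pt "-1.8 0 0 0 1" --pt "-1.8 0 0 0 1" --pt "-1.8 0 0 0 1" --pt "-1.8 0 0 0 1" --pt "0 0.08 0.75 0 1" --pt "0 0 0.75 0 1" --pt "0 0 0.8 0 1" --grip_force 40

```text
clock: 17.5
tcp_pos: [0.5659, 0.3017, 0.2411]
orientation: [0.705, -0.052, 0.705, 0.052]
wrist_force: [-0.0, 0.4, -2.0]
finger_gap: 0.0125
```

Run:
```python
from h import *
np.set_printoptions(suppress=True,precision=4)
w=Cam("wrist");s=Cam("scene");t=Cam("top"); st=env.get_state();print(st["clock"],st["tcp_pos"],st["wrist_force"],st["finger_gap"])
w.save("w13.png",(130,120,380,384),2.2)
s.save("s13.png",(310,90,370,170),8)
t.save("t13.png",(130,160,230,260),5)
R=Rq(st["orientation"]);g=st["tcp_pos"]+R@[-.019,0,0]
for a in (.0345,):
  for tilt in (-2,0,2,4):
    u=R@[np.cos(np.radians(tilt)),0,np.sin(np.radians(tilt))]
    print(a,tilt,((w.proj([g-a*u])-[130,120]+.25)*2.2),((s.proj([g+(.17-a)*u])-[310,90]+.4)*8)[0])
```

```text
17.65 [0.5656 0.3016 0.2411] [ 0.4096  0.6881 -0.9902] 0.012409990569449676
0.0345 -2 [[279.2801 442.3459]] [294.4929 451.9618]
0.0345 0 [[279.2892 437.0143]] [303.6858 459.8588]
0.0345 2 [[279.2971 431.4655]] [313.0123 467.51  ]
0.0345 4 [[279.3036 425.7097]] [322.4653 474.9078]
```

View pics/w13.png

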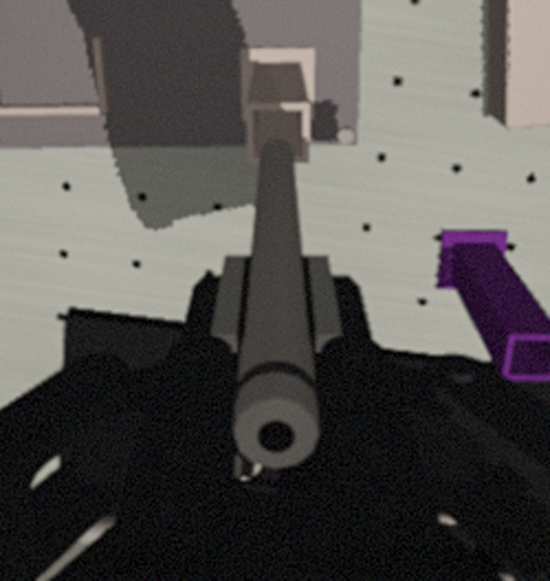

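View pics/s13.png

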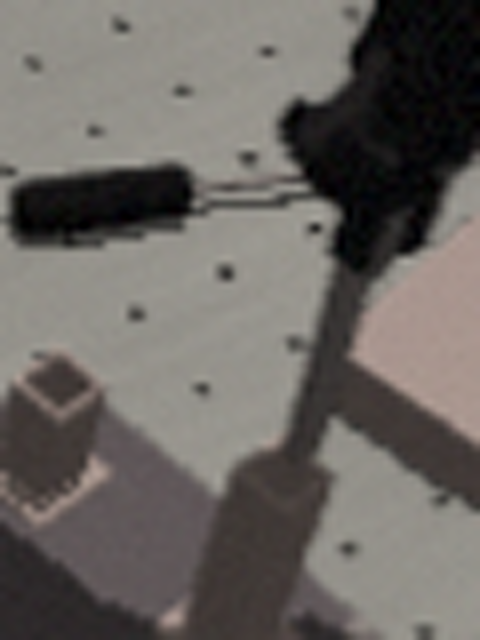

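Run:
```python
from h import *
np.set_printoptions(suppress=True,precision=4)
w=Cam("wrist");s=Cam("scene");st=env.get_state();R=Rq(st["orientation"]);p=st["tcp_pos"]
X=w.plane([(130+x/2.2-.25,120+y/2.2-.25) for x,y in [(278,104),(278,160)]],.114); print("rim near/far rel tool",(X-p)@R)
w.save("w14.png",(225,150,290,210),9); s.save("s14.png",(325,130,365,165),15)
# where would correct sleeve mouth outer corners project for assumed centre offset dz
for dz in (-.004,0,.004):
    f=p+R@[.1165,0,dz]; c=f.copy(); c[2]=.114
    sq=[c+R@[0,a,b] for a,b in [(-.014,-.014),(.014,-.014),(.014,.014),(-.014,.014)]]
    print(dz,((s.proj(sq)-[325,130]+.4)*15).round().tolist(),((w.proj(sq)-[225,150]+.4)*9).round().tolist())
```

```text
rim near/far rel tool [[ 0.1277  0.0003 -0.0161]
 [ 0.1276  0.0003  0.0098]]
-0.004 [[218.0, 273.0], [315.0, 204.0], [416.0, 289.0], [319.0, 359.0]] [[150.0, 140.0], [412.0, 140.0], [408.0, 388.0], [154.0, 388.0]]
0 [[232.0, 285.0], [329.0, 216.0], [431.0, 301.0], [334.0, 372.0]] [[151.0, 176.0], [411.0, 176.0], [407.0, 422.0], [155.0, 422.0]]
0.004 [[247.0, 298.0], [344.0, 228.0], [446.0, 314.0], [349.0, 384.0]] [[151.0, 212.0], [411.0, 212.0], [407.0, 456.0], [156.0, 456.0]]
```

View pics/w14.png

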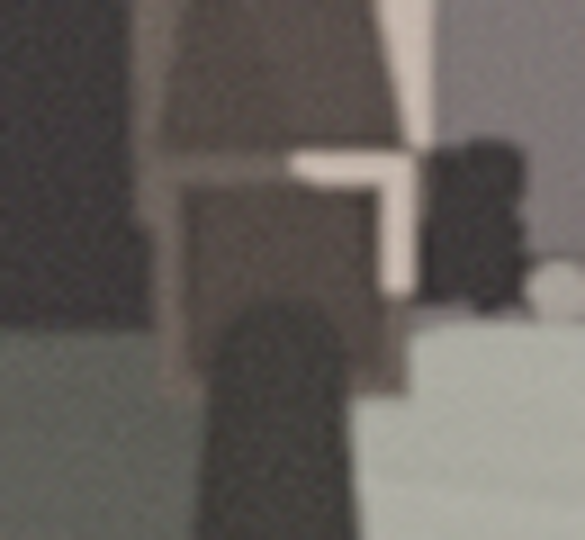

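View pics/s14.png

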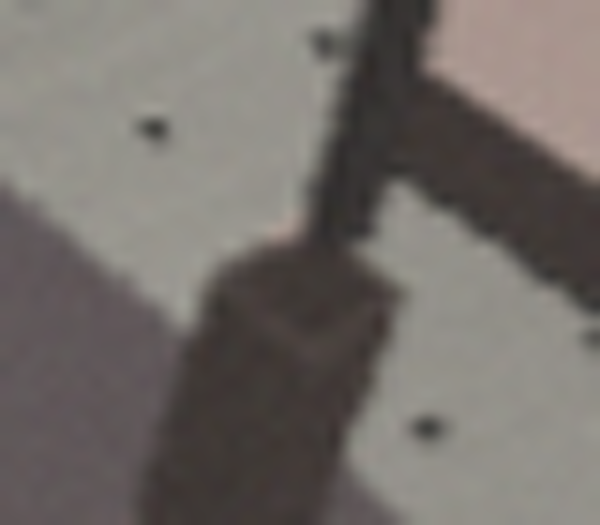

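Run:
```python
from h import *
np.set_printoptions(suppress=True,precision=4)
w=Cam("wrist");s=Cam("scene");st=env.get_state();R=Rq(st["orientation"]);p=st["tcp_pos"];g=p+R@[-.019,0,0]
for a in (.0325,.0345,.0365):
  for tilt in (-2,-1,0,1,2):
    r=np.radians(tilt);u=R@[np.cos(r),0,np.sin(r)];e=R@[-np.sin(r),0,np.cos(r)]
    F=g+(.17-a)*u
    print(a,tilt,((w.proj([F-.007*e])-[225,150]+.4)*9)[0].round(),"top",((w.proj([g-a*u])-[130,120]+.25)*2.2)[0].round(), "foot dz",round(((F-p)@R)[2],4))
```

```text
0.0325 -2 [281. 223.] top [280. 436.] foot dz -0.0048
0.0325 -1 [281. 244.] top [280. 434.] foot dz -0.0024
0.0325 0 [281. 266.] top [280. 431.] foot dz 0.0
0.0325 1 [281. 288.] top [280. 429.] foot dz 0.0024
0.0325 2 [281. 309.] top [280. 426.] foot dz 0.0048
0.0345 -2 [281. 228.] top [280. 445.] foot dz -0.0047
0.0345 -1 [281. 250.] top [280. 442.] foot dz -0.0024
0.0345 0 [281. 271.] top [280. 439.] foot dz 0.0
0.0345 1 [281. 293.] top [280. 437.] foot dz 0.0024
0.0345 2 [281. 314.] top [280. 434.] foot dz 0.0047
0.0365 -2 [281. 234.] top [280. 454.] foot dz -0.0047
0.0365 -1 [281. 255.] top [280. 451.] foot dz -0.0023
0.0365 0 [281. 277.] top [280. 448.] foot dz 0.0
0.0365 1 [281. 298.] top [280. 445.] foot dz 0.0023
0.0365 2 [281. 319.] top [280. 442.] foot dz 0.0047
```

Emit:
servo_tool --pt "0 0.04 -0.2 0 1" --pt "0 0 -0.2 0 1" --pt "0.3 0 0 0 1" --pt "0.2 0 0 0 1" --pt "0 0 0 0 1" --pt "0 0 0 0 1" --pt "0 0 0 0 1" --pt "0 0 0 0 1" --pt "0 0 0 0 1" --pt "0 0 0 0 1"

```text
clock: 19.1
tcp_pos: [0.5612, 0.3016, 0.2373]
orientation: [0.705, -0.052, 0.705, 0.052]
wrist_force: [-0.0, 0.0, -0.8]
finger_gap: 0.0126
```

Run:
```python
from h import *
np.set_printoptions(suppress=True,precision=4)
w=Cam("wrist");s=Cam("scene");st=env.get_state();print(st["clock"],st["tcp_pos"],st["wrist_force"],st["finger_gap"])
w.save("w15.png",(225,150,290,210),9); s.save("s15.png",(325,130,365,165),15)
```

```text
19.2 [0.5612 0.3016 0.2373] [ 0.4611 -0.7744 -1.116 ] 0.012625807197714351
```

View pics/w15.png

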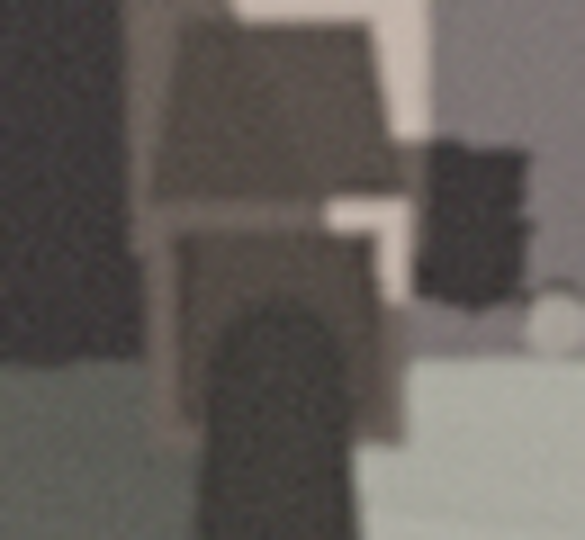

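View pics/s15.png

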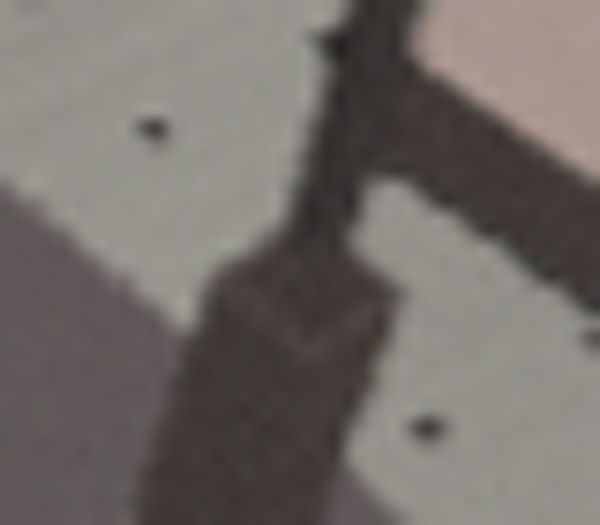

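Emit:
servo_tool --pt "0 0 -0.2 0 1" --pt "0.3 0 0 0 1" --pt "0.3 0 0 0 1" --pt "0.3 0 0 0 1" --pt "0.3 0 0 0 1" --pt "0.3 0 0 0 1" --pt "0.3 0 0 0 1" --pt "0 0 0 0 1" --pt "0 0 0 0 1" --pt "0 0 0 0 1" --grip_force 25

```text
clock: 20.45
tcp_pos: [0.5593, 0.3013, 0.2194]
orientation: [0.705, -0.052, 0.705, 0.052]
wrist_force: [-1.3, 0.4, -1.8]
finger_gap: 0.0125
```

Run:
```python
from h import *
np.set_printoptions(suppress=True,precision=4)
w=Cam("wrist");s=Cam("scene");st=env.get_state();print(st["clock"],st["tcp_pos"],st["wrist_force"],st["finger_gap"])
w.save("w16.png",(225,150,290,210),9); w.save("w16b.png",(130,120,380,384),2.2); s.save("s16.png",(325,130,365,165),15)
```

```text
20.55 [0.5593 0.3013 0.2194] [ 0.2857  0.6017 -0.9025] 0.012161747359847543
```

View pics/w16.png

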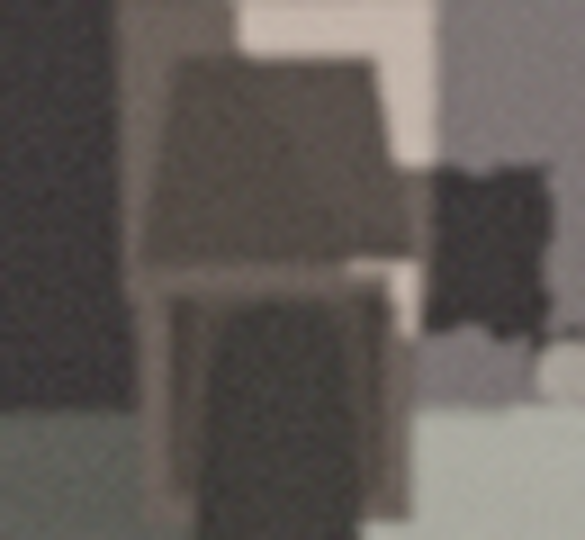

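View pics/s16.png

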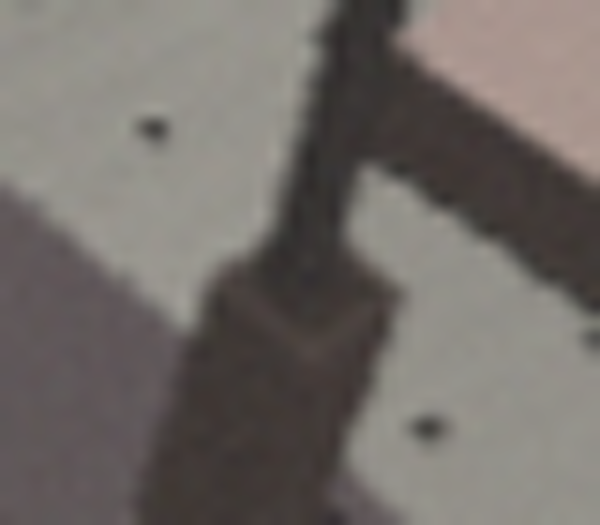

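Emit:
servo_tool --pt "0.8 0 0 0 1" --pt "1.0 0 0 0 1" --pt "1.0 0 0 0 1" --pt "1.0 0 0 0 1" --pt "1.0 0 0 0 1" --pt "1.0 0 0 0 1" --pt "1.0 0 0 0 1" --pt "1.0 0 0 0 1" --pt "1.0 0 0 0 1" --pt "0.3 0 0 0 1"

```text
clock: 21.8
tcp_pos: [0.5622, 0.3019, 0.1291]
orientation: [0.707, -0.052, 0.703, 0.053]
wrist_force: [8.0, 0.8, 3.6]
finger_gap: 0.0122
```

Run:
```python
from h import *
np.set_printoptions(suppress=True,precision=4)
w=Cam("wrist");s=Cam("scene");st=env.get_state();print(st["clock"],st["tcp_pos"],st["wrist_force"],st["finger_gap"])
w.save("w17.png",(130,120,380,384),2.2); s.save("s17.png",(305,90,375,165),8)
```

```text
21.9 [0.5621 0.3019 0.1287] [ 9.9252  2.385  -3.703 ] 0.012656995897856032
```

View pics/w17.png

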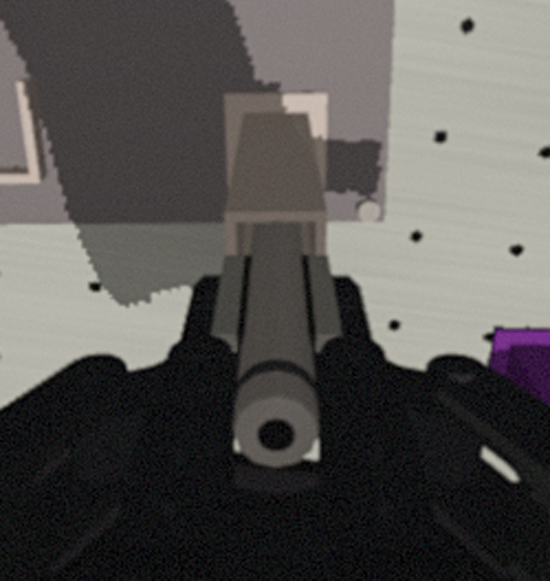

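View pics/s17.png

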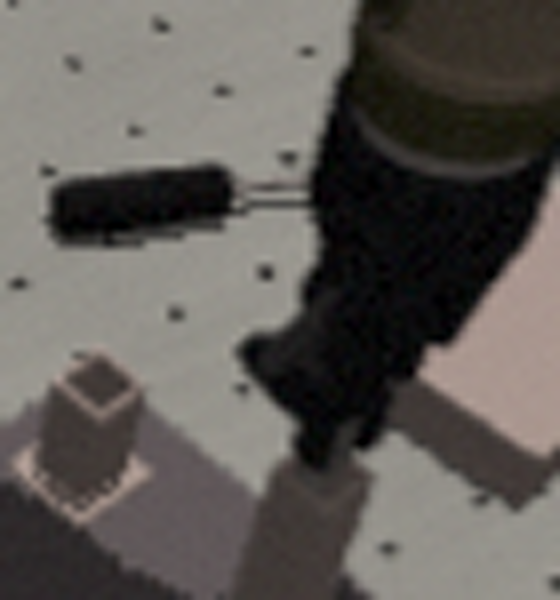

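Emit:
servo_tool --pt "0 0 0.2 0 1" --pt "0 0 0.1 0 1" --pt "0 0 0 0 -0.3" --pt "0 0 0 0 -1" --pt "0 0 0 0 -1" --pt "0 0 0 0 -1" --pt "0 0 0 0 -1" --pt "-2 0 0 0 -1" --pt "-3 0 0 0 -1" --pt "-4 0 0 0 -1"

```text
clock: 23.15
tcp_pos: [0.5615, 0.3015, 0.2182]
orientation: [0.704, -0.053, 0.706, 0.052]
wrist_force: [0.2, -0.2, 0.2]
finger_gap: 0.0851
```

Run:
```python
from h import *
np.set_printoptions(suppress=True,precision=4)
w=Cam("wrist");s=Cam("scene");st=env.get_state();print(st["clock"],st["tcp_pos"],st["wrist_force"],st["finger_gap"])
w.save("w18.png",(100,100,412,384),2); s.save("s18.png",(305,90,375,165),8)
for c in (w,s): print([(c.pin(n)) for n in ("long_post","long_post_mid")])
```

```text
23.25 [0.5644 0.3026 0.2235] [ 0.0335  0.7112 -0.2205] 0.08555146856090023
[[(0.6, array([253.1, 167. ]))], [(0.74, array([256.7, 185.3]))]]
[[], [(0.68, array([233.8, 213.5])), (0.59, array([342.2, 152.2]))]]
```

View pics/w18.png

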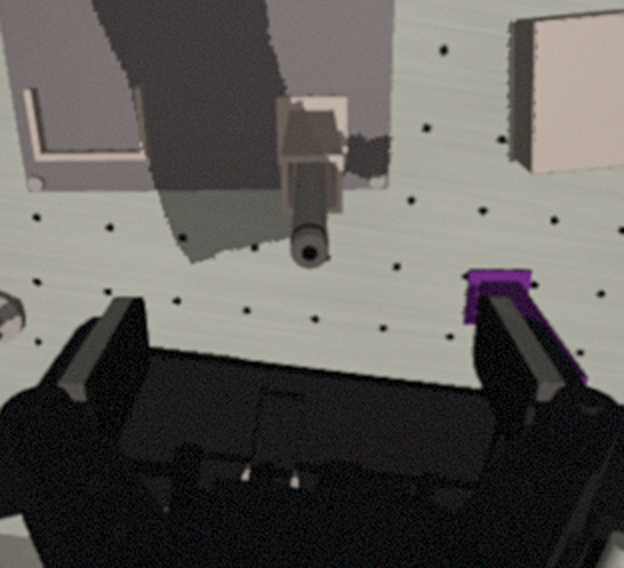

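View pics/s18.png

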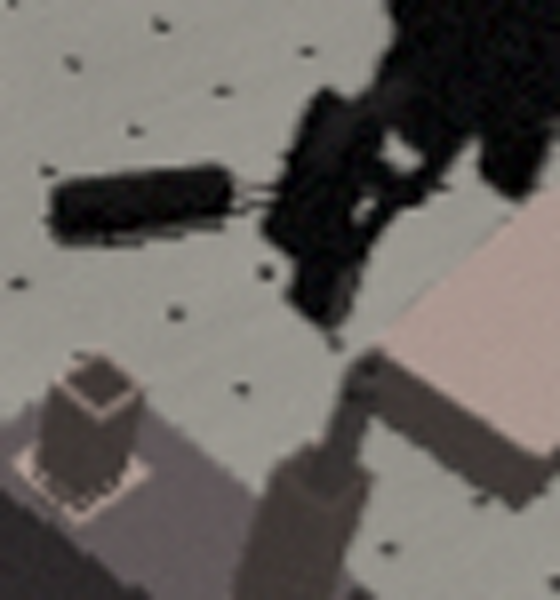

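Run:
```python
from h import *
np.set_printoptions(suppress=True,precision=4)
w=Cam("wrist");s=Cam("scene");st=env.get_state()
print(tri([w,s],[(254.3,224.6),(305+365/8-.4,90+360/8-.4)]))
plan((.545,-.285,.235),58,18)
```

```text
(array([0.5627, 0.2994, 0.1809]), array([2.1, 0.5]))
tilt err [-0.002 -0.001 -1.   ] psi0 98.5
[[-0.1,-3.21,-0.57,0.039,-1],[-0.1,-3.23,-0.45,0.039,-1],[-0.1,-3.24,-0.32,0.039,-1],[-0.1,-3.25,-0.19,0.039,-1],[-0.1,-3.26,-0.07,0.039,-1],[-0.1,-3.26,0.06,0.039,-1],[-0.1,-3.25,0.19,0.039,-1],[-0.1,-3.24,0.32,0.039,-1],[-0.1,-3.23,0.44,0.039,-1],[-0.1,-3.21,0.57,0.04,-1]]
[[-0.1,-3.19,0.69,0.039,-1],[-0.1,-3.16,0.82,0.04,-1],[-0.1,-3.12,0.94,0.039,-1],[-0.11,-3.08,1.07,0.04,-1],[-0.1,-3.03,1.19,0.039,-1],[-0.11,-2.99,1.3,0.04,-1],[-0.1,-2.93,1.42,0.039,-1],[-0.11,-2.88,1.54,0.04,-1]]
```

Run:
```python
from h import *
plan((.5206,-.3358,.18),58,20)
```

```text
tilt err [-0.002 -0.001 -1.   ] psi0 98.5
[[0.18,-3.12,-0.67,0.035,-1],[0.18,-3.14,-0.56,0.035,-1],[0.18,-3.16,-0.45,0.035,-1],[0.18,-3.17,-0.34,0.035,-1],[0.18,-3.18,-0.23,0.035,-1],[0.18,-3.19,-0.12,0.035,-1],[0.19,-3.19,-0.01,0.035,-1],[0.18,-3.19,0.1,0.036,-1],[0.19,-3.19,0.22,0.035,-1],[0.18,-3.18,0.33,0.036,-1]]
[[0.19,-3.16,0.45,0.035,-1],[0.18,-3.15,0.55,0.036,-1],[0.19,-3.12,0.67,0.035,-1],[0.18,-3.1,0.78,0.036,-1],[0.19,-3.07,0.89,0.035,-1],[0.18,-3.03,0.99,0.036,-1],[0.19,-3.0,1.1,0.035,-1],[0.18,-2.96,1.21,0.036,-1],[0.19,-2.91,1.31,0.035,-1],[0.18,-2.86,1.42,0.036,-1]]
```

Emit:
servo_tool --pt "0 -3.12 -0.67 0.035 -1" --pt "0 -3.14 -0.56 0.035 -1" --pt "0 -3.16 -0.45 0.035 -1" --pt "0 -3.17 -0.34 0.035 -1" --pt "0.1 -3.18 -0.23 0.035 -1" --pt "0.2 -3.19 -0.12 0.035 -1" --pt "0.2 -3.19 -0.01 0.035 -1" --pt "0.2 -3.19 0.1 0.036 -1" --pt "0.25 -3.19 0.22 0.035 -1" --pt "0.25 -3.18 0.33 0.036 -1"

```text
clock: 24.8
tcp_pos: [0.541, -0.0177, 0.2052]
orientation: [0.703, 0.072, 0.704, -0.072]
wrist_force: [1.0, -0.1, 0.8]
finger_gap: 0.0853
```

Emit:
servo_tool --pt "0.25 -3.16 0.45 0.035 -1" --pt "0.25 -3.15 0.55 0.036 -1" --pt "0.25 -3.12 0.67 0.035 -1" --pt "0.25 -3.1 0.78 0.036 -1" --pt "0.25 -3.07 0.89 0.035 -1" --pt "0.25 -3.03 0.99 0.036 -1" --pt "0.25 -3.0 1.1 0.035 -1" --pt "0.25 -2.96 1.21 0.036 -1" --pt "0.25 -2.91 1.31 0.035 -1" --pt "0.25 -2.86 1.42 0.036 -1"

```text
clock: 26.05
tcp_pos: [0.5207, -0.3361, 0.18]
orientation: [0.679, 0.196, 0.68, -0.195]
wrist_force: [1.0, 0.4, -0.3]
finger_gap: 0.0855
```

Run:
```python
from h import *
np.set_printoptions(suppress=True,precision=4)
w=Cam("wrist");s=Cam("scene");st=env.get_state();print(st["clock"],st["tcp_pos"],st["wrist_force"],st["finger_gap"])
w.save("w20.png",(100,100,412,384),2); s.save("s20.png",(120,190,220,290),6)
```

```text
26.15 [ 0.5204 -0.3382  0.1794] [0.242  0.5444 0.882 ] 0.08521359892917155
```

View pics/w20.png

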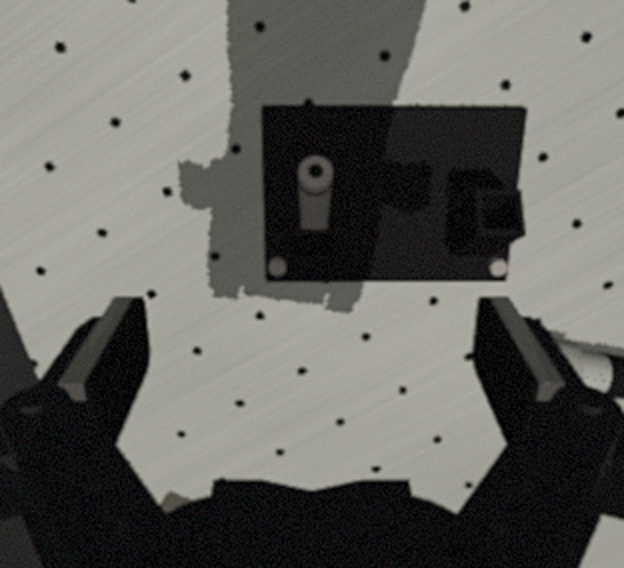

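View pics/s20.png

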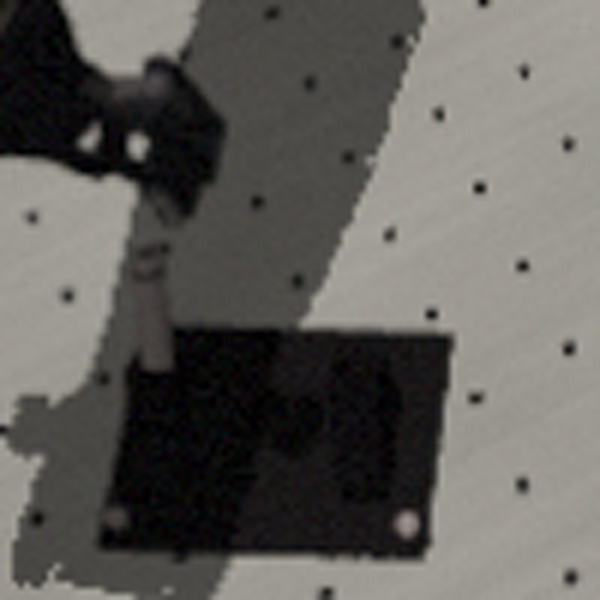

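Run:
```python
from h import *
np.set_printoptions(suppress=True,precision=4)
w=Cam("wrist");st=env.get_state();R=Rq(st["orientation"]);print(st["tcp_pos"],R[:,1])
for z in (.1,.1044,.108):
    X=w.plane([(100+315/2-.25,100+174/2-.25)],z)[0];print(z,X,(X-st["tcp_pos"])@R)
```

```text
[ 0.5205 -0.3365  0.1797] [0.532  0.8467 0.0004]
0.1 [ 0.5115 -0.3303  0.1   ] [ 0.0797  0.0004 -0.0107]
0.1044 [ 0.5103 -0.3296  0.1044] [ 0.0753  0.0004 -0.0121]
0.108 [ 0.5094 -0.329   0.108 ] [ 0.0717  0.0004 -0.0132]
```

Emit:
servo_tool --pt "2.0 0.03 0.2 0 -1" --pt "2.0 0 0 0 -1" --pt "2.0 0 0 0 -1" --pt "2.0 0 0 0 -1" --pt "2.0 0 0 0 -1" --pt "1.3 0 0 0 -1" --pt "0 0 0 0 -0.5" --pt "0 0 0 0 1" --pt "0 0 0 0 1" --pt "0 0 0 0 1" --grip_force 60

```text
clock: 27.45
tcp_pos: [0.5236, -0.3366, 0.0691]
orientation: [0.68, 0.195, 0.679, -0.195]
wrist_force: [-1.5, 3.2, 6.6]
finger_gap: 0.0126
```

Run:
```python
from h import *
np.set_printoptions(suppress=True,precision=4)
w=Cam("wrist");st=env.get_state();print(st["clock"],st["tcp_pos"],st["wrist_force"],st["finger_gap"])
w.save("w21.png",(130,150,380,384),2.4)
```

```text
27.5 [ 0.5236 -0.3366  0.0691] [-0.238   0.4214  2.3843] 0.01219922830992238
```

View pics/w21.png

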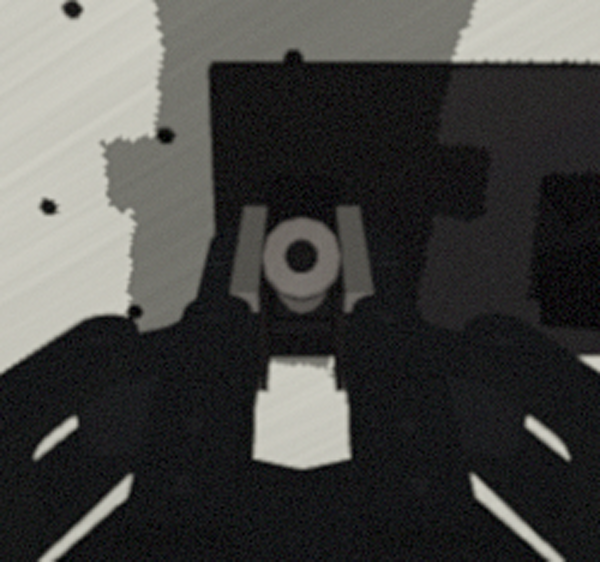

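Emit:
servo_tool --pt "-0.3 0 -0.23 0 1" --pt "-0.5 0 -0.39 0 1" --pt "-0.63 0 -0.49 0 1" --pt "-0.63 0 -0.49 0 1" --pt "-0.63 0 -0.49 0 1" --pt "-0.63 0 -0.49 0 1" --pt "-0.63 0 -0.49 0 1" --pt "-0.63 0 -0.49 0 1" --pt "-1.2 0 -0.9 0 1" --pt "-1.6 0 -0.9 0 1"

```text
clock: 28.75
tcp_pos: [0.4756, -0.3063, 0.1418]
orientation: [0.678, 0.196, 0.681, -0.194]
wrist_force: [-0.2, 0.0, -1.2]
finger_gap: 0.0123
```

Run:
```python
from h import *
np.set_printoptions(suppress=True,precision=4)
w=Cam("wrist");s=Cam("scene");st=env.get_state();print(st["clock"],st["tcp_pos"],st["wrist_force"],st["finger_gap"])
w.save("w22.png",(130,150,380,384),2.4);s.save("s22.png",(110,160,240,290),5)
plan((.3754,.2732,.16),98.5,20,1)
```

```text
28.85 [ 0.4771 -0.3075  0.1441] [-0.507  -0.2489 -1.0452] 0.01192204545239753
tilt err [ 0.001 -0.001 -1.   ] psi0 58.0
[[-0.08,2.19,-1.97,-0.035,1],[-0.08,2.26,-1.89,-0.035,1],[-0.08,2.32,-1.81,-0.035,1],[-0.08,2.39,-1.73,-0.035,1],[-0.08,2.45,-1.65,-0.035,1],[-0.08,2.5,-1.56,-0.035,1],[-0.08,2.55,-1.47,-0.036,1],[-0.08,2.61,-1.38,-0.035,1],[-0.08,2.65,-1.28,-0.036,1],[-0.08,2.7,-1.19,-0.035,1]]
[[-0.08,2.74,-1.09,-0.036,1],[-0.08,2.77,-1.0,-0.035,1],[-0.08,2.81,-0.9,-0.036,1],[-0.08,2.84,-0.79,-0.035,1],[-0.08,2.86,-0.7,-0.036,1],[-0.08,2.89,-0.59,-0.035,1],[-0.08,2.91,-0.49,-0.036,1],[-0.08,2.92,-0.39,-0.035,1],[-0.07,2.93,-0.28,-0.036,1],[-0.08,2.95,-0.17,-0.035,1]]
```

View pics/s22.png

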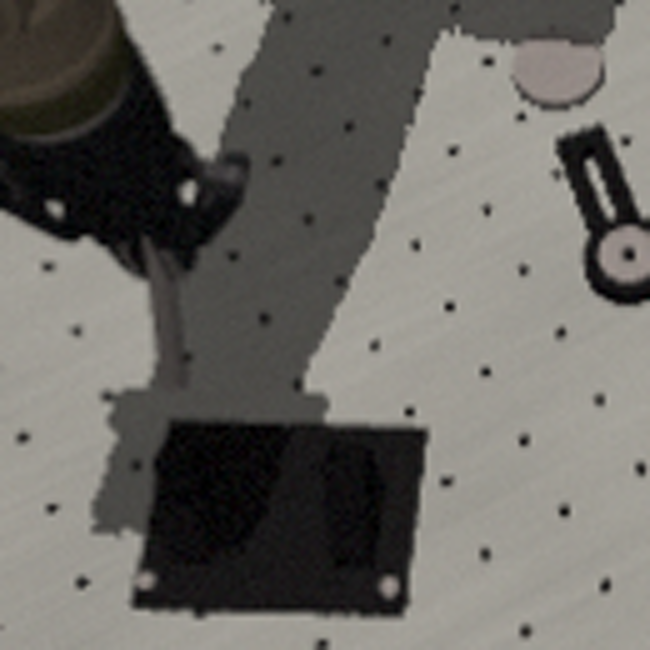

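Emit:
servo_tool --pt "-0.08 2.19 -1.97 -0.035 1" --pt "-0.08 2.26 -1.89 -0.035 1" --pt "-0.08 2.32 -1.81 -0.035 1" --pt "-0.08 2.39 -1.73 -0.035 1" --pt "-0.08 2.45 -1.65 -0.035 1" --pt "-0.08 2.5 -1.56 -0.035 1" --pt "-0.08 2.55 -1.47 -0.036 1" --pt "-0.08 2.61 -1.38 -0.035 1" --pt "-0.08 2.65 -1.28 -0.036 1" --pt "-0.08 2.7 -1.19 -0.035 1"

```text
clock: 30.1
tcp_pos: [0.4263, -0.0166, 0.1501]
orientation: [0.703, 0.073, 0.703, -0.073]
wrist_force: [0.5, -0.2, -1.9]
finger_gap: 0.0122
```

Emit:
servo_tool --pt "-0.08 2.74 -1.09 -0.036 1" --pt "-0.08 2.77 -1.0 -0.035 1" --pt "-0.08 2.81 -0.9 -0.036 1" --pt "-0.08 2.84 -0.79 -0.035 1" --pt "-0.08 2.86 -0.7 -0.036 1" --pt "-0.08 2.89 -0.59 -0.035 1" --pt "-0.08 2.91 -0.49 -0.036 1" --pt "-0.08 2.92 -0.39 -0.035 1" --pt "-0.07 2.93 -0.28 -0.036 1" --pt "-0.08 2.95 -0.17 -0.035 1"

```text
clock: 31.35
tcp_pos: [0.3756, 0.2736, 0.1579]
orientation: [0.705, -0.053, 0.705, 0.053]
wrist_force: [-0.1, -0.5, -1.6]
finger_gap: 0.0124
```

Run:
```python
from h import *
np.set_printoptions(suppress=True,precision=4)
w=Cam("wrist");s=Cam("scene");st=env.get_state();p=st["tcp_pos"];R=Rq(st["orientation"]);print(st["clock"],p,st["wrist_force"],st["finger_gap"],R[:,1])
w.save("w23.png",(130,100,380,384),2);s.save("s23.png",(250,70,380,190),5)
g=p+R@[-.019,0,0]
for a in (.018,.022,.026):
  for t in (34,38,42):
    u=R@[np.cos(np.radians(t)),0,np.sin(np.radians(t))]
    print(a,t,((w.proj([g-a*u])-[130,100]+.25)*2)[0].round(),((s.proj([g+(.11-a)*u])-[250,70]+.4)*5)[0].round())
```

```text
31.45 [0.3756 0.2747 0.158 ] [ 0.0985 -0.4749 -1.3715] 0.012079444488394262 [-0.1512  0.9885  0.0006]
0.018 34 [259. 337.] [324. 275.]
0.018 38 [259. 331.] [330. 276.]
0.018 42 [259. 326.] [336. 276.]
0.022 34 [259. 337.] [322. 269.]
0.022 38 [259. 330.] [328. 270.]
0.022 42 [259. 322.] [334. 270.]
0.026 34 [259. 337.] [320. 264.]
0.026 38 [259. 328.] [326. 265.]
0.026 42 [259. 319.] [332. 265.]
```

View pics/w23.png

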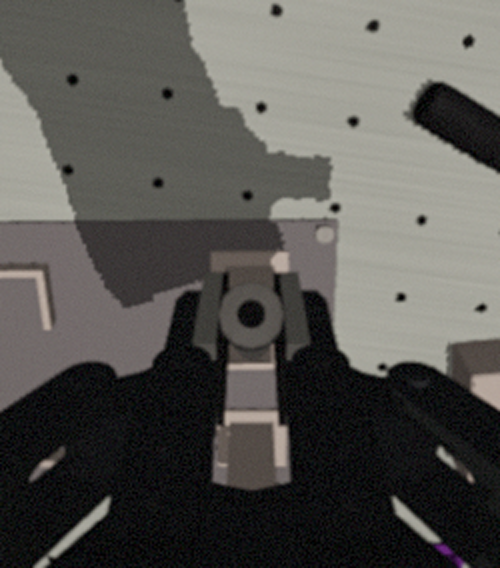

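View pics/s23.png

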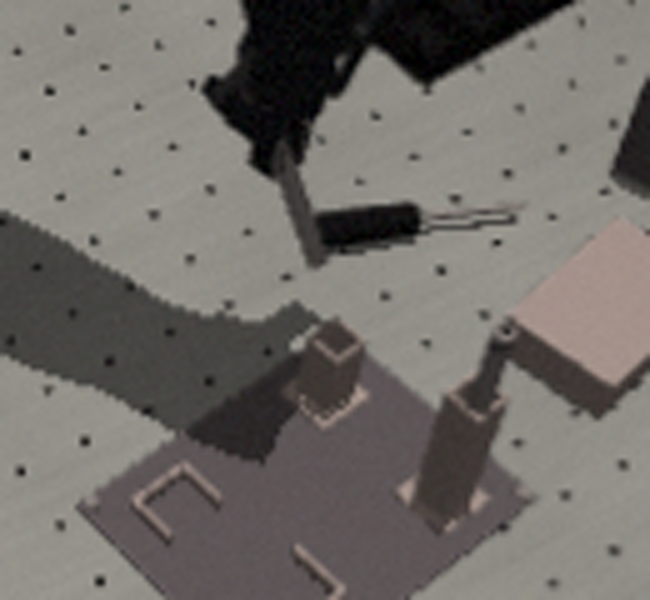

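Emit:
servo_tool --pt "1.7 0 0 0 1" --pt "1.7 0 0 0 1" --pt "1.7 0 0 0 1" --pt "1.6 0 0 0 1" --pt "0 0 0.7 0 1" --pt "0 0 0.8 0 1" --pt "0 0 0.8 0 1" --pt "0 0 0.8 0 1" --pt "0 0 0.8 0 1" --pt "0 0 0.8 0 1" --grip_force 30

```text
clock: 32.7
tcp_pos: [0.4212, 0.2792, 0.0911]
orientation: [0.704, -0.053, 0.707, 0.052]
wrist_force: [-4.6, 0.6, 0.2]
finger_gap: 0.0119
```

```bash
cat > look.py <<'E'
from h import *
import sys
np.set_printoptions(suppress=True,precision=4)
tag=sys.argv[1]; L=float(sys.argv[2])
w=Cam("wrist");s=Cam("scene");st=env.get_state();p=st["tcp_pos"];R=Rq(st["orientation"]);print(st["clock"],p,st["wrist_force"],st["finger_gap"])
w.save(f"w{tag}.png",(200,150,310,350),3);s.save(f"s{tag}.png",(290,90,370,170),7)
g=p+R@[-.019,0,0]
for a in map(float,sys.argv[3:]):
  for t in (-2,0,2,4,6,10):
    r=np.radians(t);u=R@[np.cos(r),0,np.sin(r)];e=R@[-np.sin(r),0,np.cos(r)]
    print(a,t,"top,footedge rows",((w.proj([g-a*u,g+(L-a)*u-.007*e])-[200,150]+.25)*3)[:,1].round(),"scene foot",((s.proj([g+(L-a)*u])-[290,90]+.4)*7)[0].round())
E
python3 look.py 24 .11 .022 .026 .03
```

```text
32.8 [0.4226 0.2797 0.0913] [-3.6415  0.3437 -1.5206] 0.012108675110263596
0.022 -2 top,footedge rows [456. 135.] scene foot [136. 347.]
0.022 0 top,footedge rows [452. 146.] scene foot [141. 351.]
0.022 2 top,footedge rows [447. 157.] scene foot [145. 355.]
0.022 4 top,footedge rows [442. 168.] scene foot [150. 358.]
0.022 6 top,footedge rows [438. 179.] scene foot [154. 362.]
0.022 10 top,footedge rows [428. 200.] scene foot [163. 368.]
0.026 -2 top,footedge rows [476. 141.] scene foot [138. 342.]
0.026 0 top,footedge rows [471. 151.] scene foot [142. 346.]
0.026 2 top,footedge rows [465. 162.] scene foot [146. 349.]
0.026 4 top,footedge rows [460. 172.] scene foot [150. 353.]
0.026 6 top,footedge rows [454. 183.] scene foot [155. 356.]
0.026 10 top,footedge rows [442. 204.] scene foot [163. 362.]
0.03 -2 top,footedge rows [498. 147.] scene foot [139. 337.]
0.03 0 top,footedge rows [491. 157.] scene foot [143. 340.]
0.03 2 top,footedge rows [485. 167.] scene foot [147. 344.]
0.03 4 top,footedge rows [478. 177.] scene foot [151. 347.]
0.03 6 top,footedge rows [472. 187.] scene foot [155. 350.]
0.03 10 top,footedge rows [457. 208.] scene foot [163. 356.]
```

View pics/w24.png

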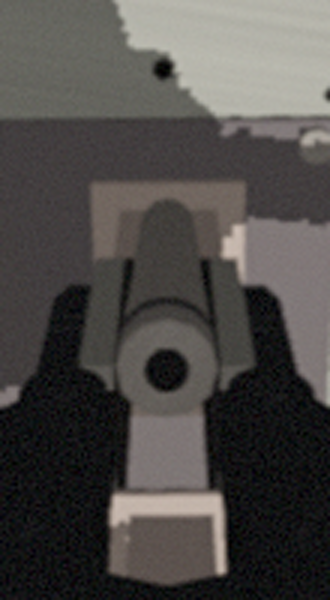

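View pics/s24.png

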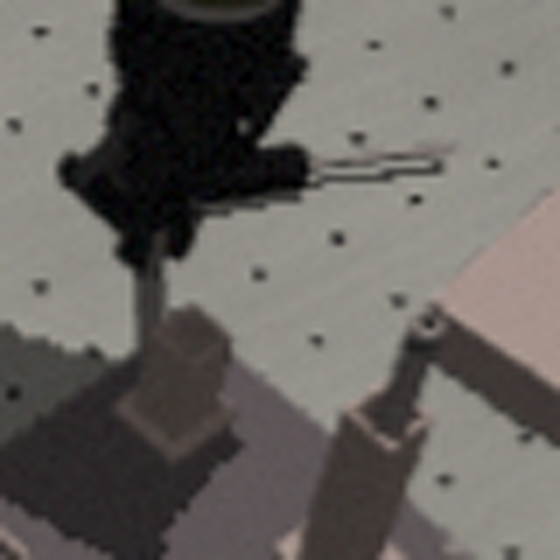

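Emit:
servo_tool --pt "0 0 0.3 0 1" --pt "0 0 0.3 0 1" --pt "0 0 0.3 0 1" --pt "0 0 0.3 0 1" --pt "0 0 0.3 0 1" --pt "0 0 0 0 1" --pt "0 0 0 0 1" --pt "0 0 0 0 1" --pt "0 0 0 0 1" --pt "0 0 0 0 1"

```text
clock: 34.05
tcp_pos: [0.4365, 0.2817, 0.091]
orientation: [0.705, -0.053, 0.706, 0.052]
wrist_force: [-4.3, -0.8, 0.7]
finger_gap: 0.012
```

```bash
python3 look.py 25 .11 .022
```

```text
34.15 [0.4366 0.2817 0.091 ] [-5.3991 -0.8428  0.6439] 0.012012331554344939
0.022 -2 top,footedge rows [448. 129.] scene foot [156. 365.]
0.022 0 top,footedge rows [443. 140.] scene foot [161. 369.]
0.022 2 top,footedge rows [439. 151.] scene foot [165. 373.]
0.022 4 top,footedge rows [434. 162.] scene foot [169. 376.]
0.022 6 top,footedge rows [429. 173.] scene foot [174. 380.]
0.022 10 top,footedge rows [420. 195.] scene foot [183. 387.]
```

View pics/w25.png

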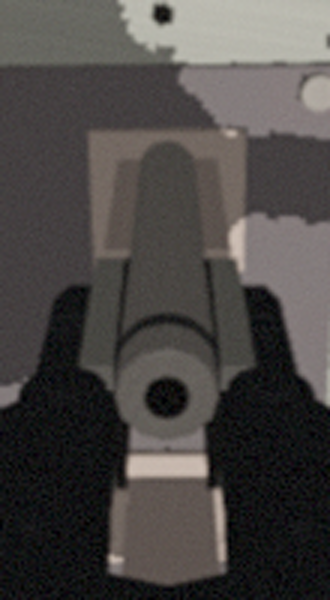

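View pics/s25.png

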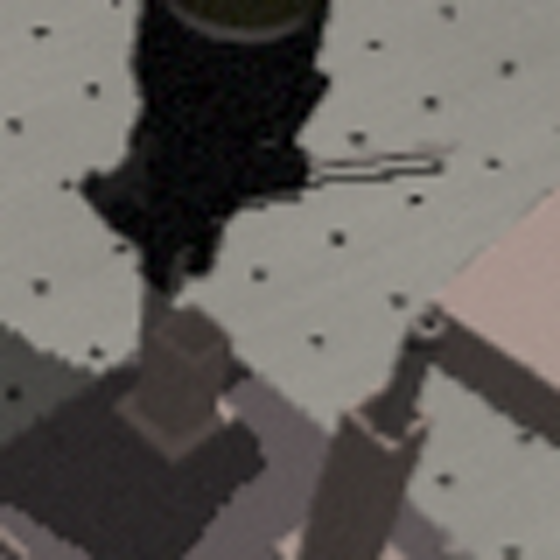

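Emit:
servo_tool --pt "0 0 0.2 0 1" --pt "0 0 0.2 0 1" --pt "0 0 0.2 0 1" --pt "0 0 0 0 1" --pt "0 0 -0.2 0 1" --pt "-1.8 0 0 0 1" --pt "-1.8 0 0 0 1" --pt "-1.8 0 0 0 1" --pt "0 0 1.0 0 1" --pt "0 0 1.0 0 1" --grip_force 35

```text
clock: 35.4
tcp_pos: [0.4625, 0.2858, 0.1447]
orientation: [0.706, -0.052, 0.705, 0.052]
wrist_force: [-0.3, 0.2, -1.7]
finger_gap: 0.0119
```

```bash
python3 look.py 26 .11 .022
```

```text
35.5 [0.4626 0.2856 0.1441] [-0.4853 -0.5866 -1.8599] 0.011719103633268254
0.022 -2 top,footedge rows [445. 129.] scene foot [211. 327.]
0.022 0 top,footedge rows [441. 139.] scene foot [216. 331.]
0.022 2 top,footedge rows [437. 150.] scene foot [221. 335.]
0.022 4 top,footedge rows [432. 161.] scene foot [225. 339.]
0.022 6 top,footedge rows [427. 172.] scene foot [230. 343.]
0.022 10 top,footedge rows [417. 194.] scene foot [240. 349.]
```

View pics/w26.png

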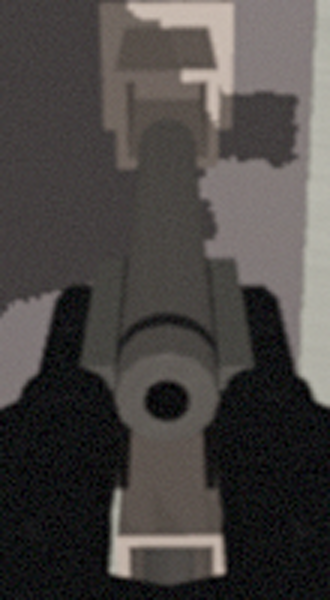

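View pics/s26.png

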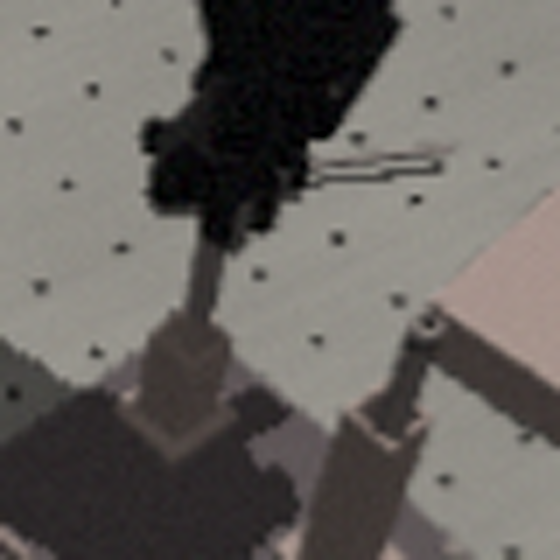

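Emit:
servo_tool --pt "0 0 -0.2 0 1" --pt "0.4 0 0 0 1" --pt "0.4 0 0 0 1" --pt "0.4 0 0 0 1" --pt "0.4 0 0 0 1" --pt "0.4 0 0 0 1" --pt "0.4 0 0 0 1" --pt "0.3 0 0 0 1" --pt "0 0 0 0 1" --pt "0 0 0 0 1" --grip_force 25

```text
clock: 36.75
tcp_pos: [0.4593, 0.2852, 0.1181]
orientation: [0.705, -0.052, 0.705, 0.052]
wrist_force: [0.3, -0.4, -1.0]
finger_gap: 0.0117
```

```bash
python3 look.py 27 .11 .022
```

```text
36.85 [0.4593 0.2853 0.1181] [ 0.0523  0.2052 -0.0141] 0.011502860558938004
0.022 -2 top,footedge rows [448. 130.] scene foot [198. 358.]
0.022 0 top,footedge rows [444. 140.] scene foot [203. 362.]
0.022 2 top,footedge rows [439. 151.] scene foot [207. 366.]
0.022 4 top,footedge rows [435. 162.] scene foot [212. 370.]
0.022 6 top,footedge rows [430. 173.] scene foot [216. 374.]
0.022 10 top,footedge rows [420. 195.] scene foot [226. 380.]
```

View pics/w27.png

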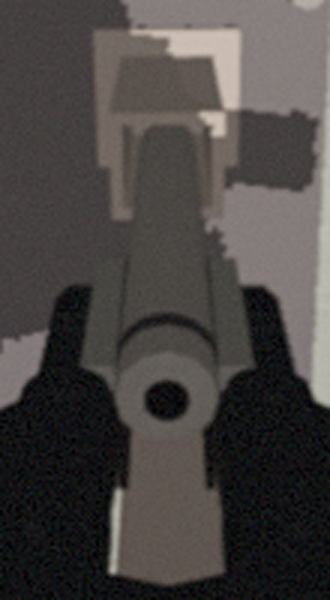

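View pics/s27.png

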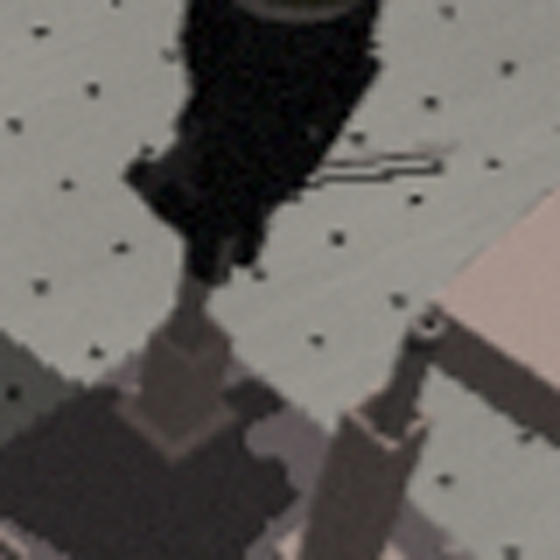

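Emit:
servo_tool --pt "0.6 0 0 0 1" --pt "0.7 0 0 0 1" --pt "0.7 0 0 0 1" --pt "0.7 0 0 0 1" --pt "0.7 0 0 0 1" --pt "0.6 0 0 0 1" --pt "0 0 0 0 1" --pt "0 0 0 0 1" --pt "0 0 0 0 1" --pt "0 0 0 0 1"

```text
clock: 38.1
tcp_pos: [0.4596, 0.2853, 0.0781]
orientation: [0.705, -0.052, 0.705, 0.052]
wrist_force: [5.3, 1.4, -3.8]
finger_gap: 0.0118
```

```bash
python3 look.py 28 .11 .022
```

```text
38.2 [0.4596 0.2853 0.0781] [ 4.9123  0.1426 -3.2369] 0.011649425328871038
0.022 -2 top,footedge rows [448. 129.] scene foot [186. 411.]
0.022 0 top,footedge rows [443. 140.] scene foot [191. 415.]
0.022 2 top,footedge rows [439. 151.] scene foot [195. 419.]
0.022 4 top,footedge rows [434. 162.] scene foot [200. 423.]
0.022 6 top,footedge rows [429. 173.] scene foot [204. 426.]
0.022 10 top,footedge rows [419. 195.] scene foot [213. 433.]
```

View pics/w28.png

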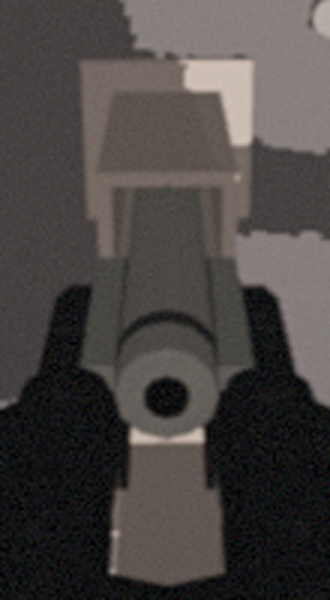

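Emit:
servo_tool --pt "0 0 0.15 0 1" --pt "0 0 0 0 -0.3" --pt "0 0 0 0 -1" --pt "0 0 0 0 -1" --pt "0 0 0 0 -1" --pt "0 0 0 0 -1" --pt "-2 0 0 0 -1" --pt "-3 0 0 0 -1" --pt "-4 0 0 0 -1" --pt "-4 0 0 0 -1"

```text
clock: 39.45
tcp_pos: [0.4604, 0.2853, 0.209]
orientation: [0.705, -0.052, 0.705, 0.052]
wrist_force: [0.2, 0.3, -0.9]
finger_gap: 0.0859
```

```bash
python3 look.py 29 .11
python3 - <<'E'
from h import *
w=Cam("wrist"); w.save("w29b.png",None,1.5)
E
```

```text
39.55 [0.4631 0.2865 0.2128] [ 1.0929 -0.067   0.0908] 0.08548176425342456
```

View pics/w29b.png

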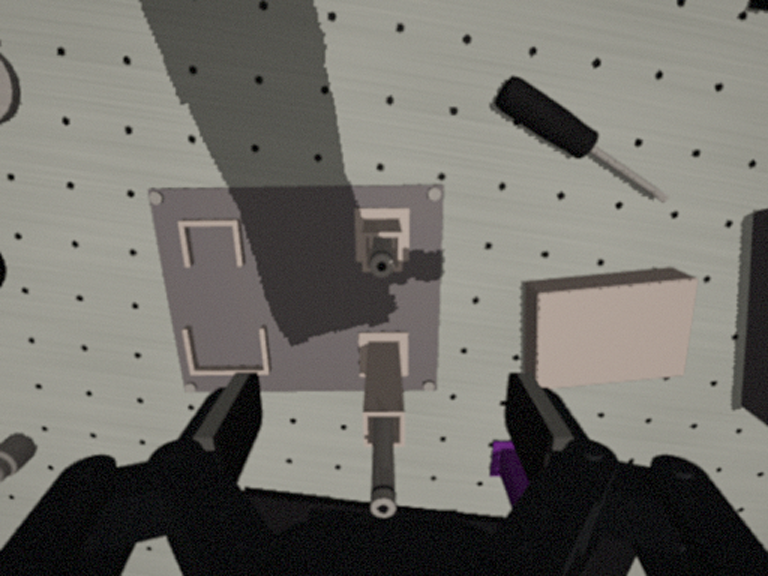

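View pics/s29.png

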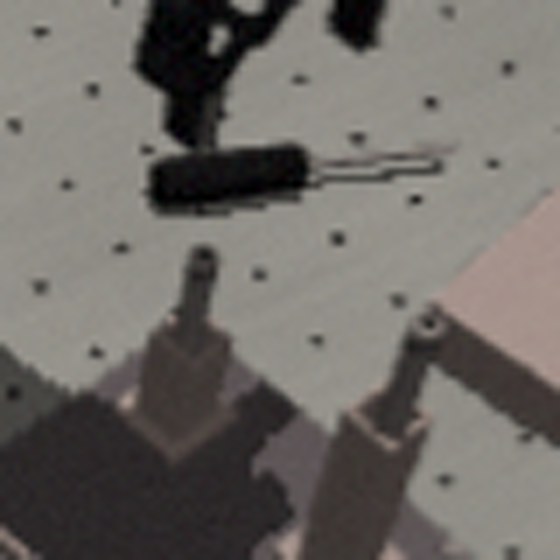

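Run:
```python
from h import *
np.set_printoptions(suppress=True,precision=4)
w=Cam("wrist");s=Cam("scene");t=Cam("top"); st=env.get_state()
print("short top",tri([w,s],[(381/1.5-.3,265/1.5-.3),(290+204/7-.4,90+255/7-.4)]))
print("long top",tri([w,s],[(382.5/1.5-.3,507/1.5-.3),(290+430/7-.4,90+323/7-.4)]))
for n,z in (("recess",.004),("recess_head",.004),("caddy",0)):
    for c in (w,s,t):
        for cf,l in c.pin(n)[:1]: print(n,c.name,cf,c.plane([l],z)[0])
for n in ("fork","fork_head"):
    for c in (s,t):
        for cf,l in c.pin(n)[:1]: print(n,c.name,cf,c.plane([l],0)[0])
w.save("w30.png",(90,130,200,260),5)
t.save("t30.png",(240,190,290,245),10); s.save("s30.png",(210,170,260,230),9)
```

```text
short top (array([0.4473, 0.2823, 0.1144]), array([0.2, 0. ]))
long top (array([0.5634, 0.3007, 0.1749]), array([0.9, 0.3]))
recess wrist 0.73 [0.4529 0.2842 0.004 ]
recess top 0.59 [0.5398 0.1505 0.004 ]
recess_head wrist 0.81 [0.5642 0.1631 0.004 ]
recess_head scene 0.81 [0.5624 0.1583 0.004 ]
recess_head top 0.82 [0.557  0.1597 0.004 ]
caddy wrist 0.77 [0.5153 0.2265 0.    ]
caddy scene 0.65 [ 0.5773 -0.3309  0.    ]
caddy top 0.58 [0.5255 0.2192 0.    ]
fork scene 0.97 [ 0.5055 -0.0705  0.    ]
fork top 0.66 [0.523  0.2216 0.    ]
fork_head scene 0.93 [ 0.5223 -0.0662  0.    ]
fork_head top 0.63 [ 0.5237 -0.0751  0.    ]
```

View pics/w30.png

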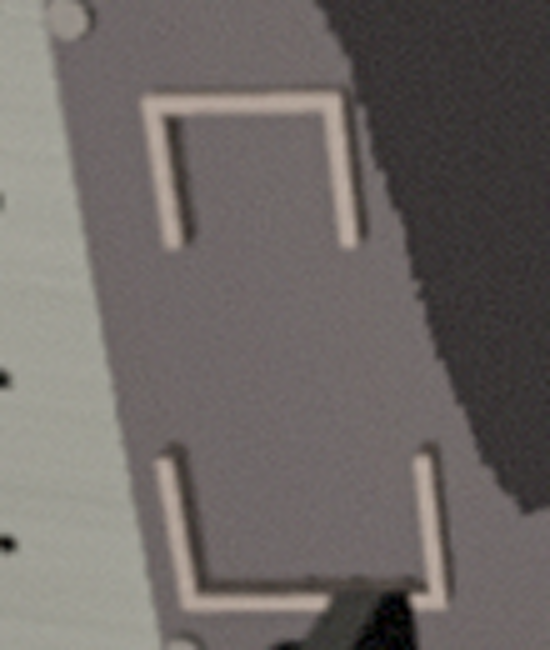

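View pics/t30.png

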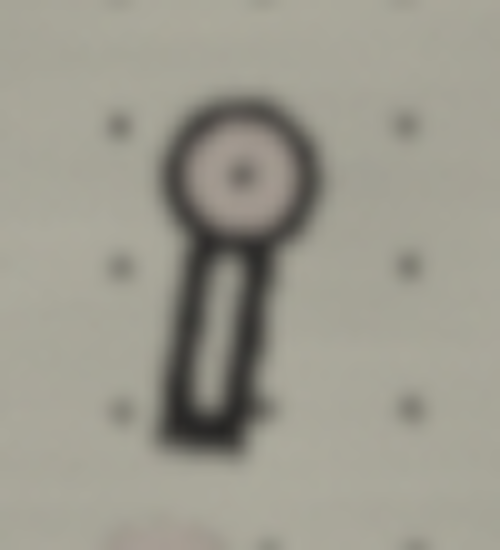

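Run:
```python
from h import *
np.set_printoptions(suppress=True,precision=4)
w=Cam("wrist");t=Cam("top")
c=w.plane([(90+x/5-.4,130+y/5-.4) for x,y in [(142,96),(344,93),(446,607),(186,610)]],.014);print(c)
a=(c[0]+c[1])/2;b=(c[2]+c[3])/2;d=b-a;print("len",np.linalg.norm(d),"w",np.linalg.norm(c[1]-c[0]),np.linalg.norm(c[2]-c[3]),"yaw",np.degrees(np.arctan2(d[1],d[0])),"centre",(a+b)/2)
e=c[1]-c[0];print(np.degrees(np.arctan2(e[1],e[0]))-90)
h=t.plane([(240+242/10-.45,190+173/10-.45),(240+203/10-.45,190+442/10-.45)],.014);d=h[0]-h[1];u=d/np.linalg.norm(d);print("fork head",h[0],"tail",h[1],"len (exp 96)",np.linalg.norm(d),"yaw",np.degrees(np.arctan2(d[1],d[0])),"origin",h[0]-.034*u,"grip",h[0]-.046*u)
plan((.47,-.06,.18),77,14)
```

```text
[[0.462  0.1203 0.014 ]
 [0.4544 0.1682 0.014 ]
 [0.589  0.2007 0.014 ]
 [0.6007 0.1312 0.014 ]]
len 0.13832175053024098 w 0.04851634908414716 0.07051309779547835 yaw 9.006470381288223 centre [0.5265 0.1551 0.014 ]
9.034266960921542
fork head [ 0.5318 -0.0682  0.014 ] tail [ 0.4387 -0.0539  0.014 ] len (exp 96) 0.09422527314839399 yaw -8.741466488581688 origin [ 0.4982 -0.063   0.014 ] grip [ 0.4863 -0.0612  0.014 ]
tilt err [ 0. -0. -1.] psi0 98.5
[[0.2,-2.45,-0.3,0.027,-1],[0.2,-2.46,-0.23,0.027,-1],[0.2,-2.46,-0.17,0.027,-1],[0.2,-2.47,-0.1,0.027,-1],[0.2,-2.47,-0.03,0.027,-1],[0.2,-2.47,0.03,0.027,-1],[0.2,-2.47,0.1,0.027,-1],[0.2,-2.46,0.17,0.027,-1],[0.2,-2.46,0.23,0.027,-1],[0.2,-2.45,0.3,0.026,-1]]
[[0.2,-2.44,0.37,0.027,-1],[0.2,-2.43,0.43,0.026,-1],[0.2,-2.41,0.49,0.027,-1],[0.2,-2.41,0.56,0.026,-1]]
```

Run:
```python
from h import *
plan((.486,-.061,.13),81.3,10)
```

```text
tilt err [ 0. -0. -1.] psi0 98.5
[[0.78,-3.46,-0.26,0.03,-1],[0.78,-3.47,-0.16,0.03,-1],[0.78,-3.47,-0.05,0.03,-1],[0.78,-3.47,0.05,0.03,-1],[0.78,-3.47,0.16,0.03,-1],[0.78,-3.47,0.26,0.03,-1],[0.78,-3.46,0.36,0.03,-1],[0.78,-3.44,0.47,0.03,-1],[0.78,-3.43,0.57,0.03,-1],[0.78,-3.41,0.67,0.03,-1]]
```

Emit:
servo_tool --pt "0.3 -3.46 -0.26 0.03 -1" --pt "0.4 -3.47 -0.16 0.03 -1" --pt "0.8 -3.47 -0.05 0.03 -1" --pt "0.9 -3.47 0.05 0.03 -1" --pt "0.9 -3.47 0.16 0.03 -1" --pt "0.9 -3.47 0.26 0.03 -1" --pt "0.9 -3.46 0.36 0.03 -1" --pt "0.9 -3.44 0.47 0.03 -1" --pt "0.9 -3.43 0.57 0.03 -1" --pt "0.9 -3.41 0.67 0.03 -1"

```text
clock: 41.75
tcp_pos: [0.4861, -0.0622, 0.1299]
orientation: [0.705, 0.054, 0.705, -0.054]
wrist_force: [-0.0, -0.0, -0.2]
finger_gap: 0.0857
```

Run:
```python
from h import *
np.set_printoptions(suppress=True,precision=4)
w=Cam("wrist");s=Cam("scene");st=env.get_state();print(st["clock"],st["tcp_pos"],Rq(st["orientation"])[:,1])
w.save("w31.png",None,1.5)
for n in ("fork","fork_head"): 
    for cf,l in w.pin(n)[:2]: print(n,cf,l,w.plane([l],0)[0])
```

```text
41.85 [ 0.486  -0.0637  0.1292] [ 0.1554  0.9879 -0.0008]
fork 0.86 [260.  193.1] [ 0.4978 -0.0593  0.    ]
fork_head 0.81 [259.9 221.2] [ 0.5283 -0.064   0.    ]
fork_head 0.73 [478.1 221.6] [0.5651 0.1653 0.    ]
```

View pics/w31.png

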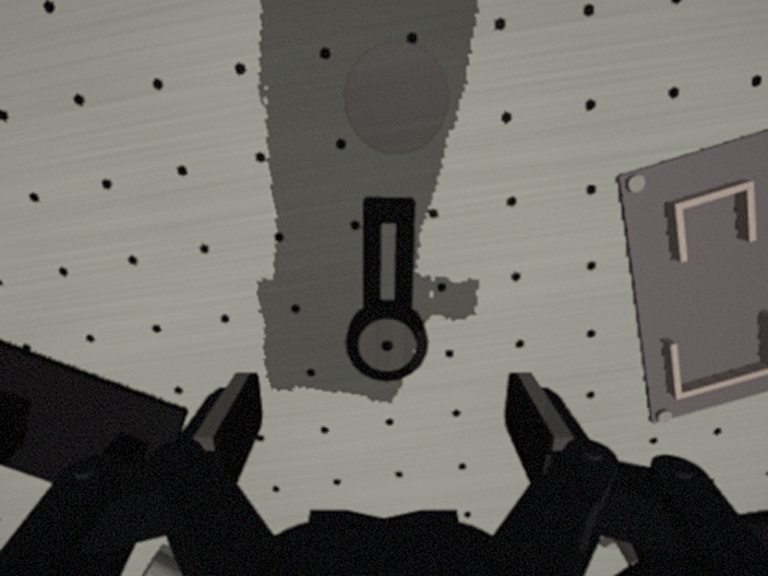

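Run:
```python
from h import *
np.set_printoptions(suppress=True,precision=4)
w=Cam("wrist");st=env.get_state();R=Rq(st["orientation"]);p=st["tcp_pos"]
X=w.plane([(x/1.5-.3,y/1.5-.3) for x,y in [(387,345),(389,198),(363,260),(413,260)]],.014);print(p,X,(X-p)@R)
d=X[0]-X[1];print(np.linalg.norm(d),np.degrees(np.arctan2(d[1],d[0])))
```

```text
[ 0.4859 -0.0608  0.1301] [[ 0.5303 -0.0659  0.014 ]
 [ 0.4355 -0.0503  0.014 ]
 [ 0.4705 -0.0719  0.014 ]
 [ 0.4752 -0.0412  0.014 ]] [[ 0.1161  0.0017  0.0447]
 [ 0.1161  0.0028 -0.0515]
 [ 0.1161 -0.0133 -0.0136]
 [ 0.1161  0.0178 -0.0135]]
0.09615742608819493 -9.366473617035645
```

Emit:
servo_tool --pt "1.6 0.22 -0.13 0.011 -1" --pt "2.2 0 0 0 -1" --pt "2.2 0 0 0 -1" --pt "2.2 0 0 0 -1" --pt "2.2 0 0 0 -1" --pt "1.4 0 0 0 -1" --pt "0.7 0 0 0 -1" --pt "0 0 0 0 -1" --pt "0 0 0 0 0.5" --pt "0 0 0 0 1" --grip_force 70

```text
clock: 43.25
tcp_pos: [0.4856, -0.0589, 0.0056]
orientation: [0.705, 0.057, 0.704, -0.058]
wrist_force: [1.0, 0.1, -0.1]
finger_gap: 0.0516
```

Emit:
servo_tool --pt "0 0 0 0 1" --pt "0 0 0 0 1" --pt "0 0 0 0 1" --pt "0 0 0 0 1" --pt "-0.5 0 0 0 1" --pt "-1 0 0 0 1" --pt "-1 0 0 0 1" --pt "-1 0 0 0 1" --pt "-1 0 0 0 1" --pt "-1.5 0 0 0 1"

```text
clock: 44.5
tcp_pos: [0.4847, -0.0586, 0.0656]
orientation: [0.705, 0.058, 0.705, -0.057]
wrist_force: [0.6, 0.1, -1.7]
finger_gap: 0.0291
```

Run:
```python
from h import *
np.set_printoptions(suppress=True,precision=4)
w=Cam("wrist");s=Cam("scene");st=env.get_state();R=Rq(st["orientation"]);print(st["clock"],st["tcp_pos"],R[:,1],st["wrist_force"],st["finger_gap"])
w.save("w32.png",None,1.5); s.save("s32.png",(190,140,290,230),7)
```

```text
44.6 [ 0.4864 -0.0591  0.067 ] [ 0.162   0.9868 -0.0005] [ 0.7513 -0.3257 -0.1193] 0.029749184214588307
```

View pics/w32.png

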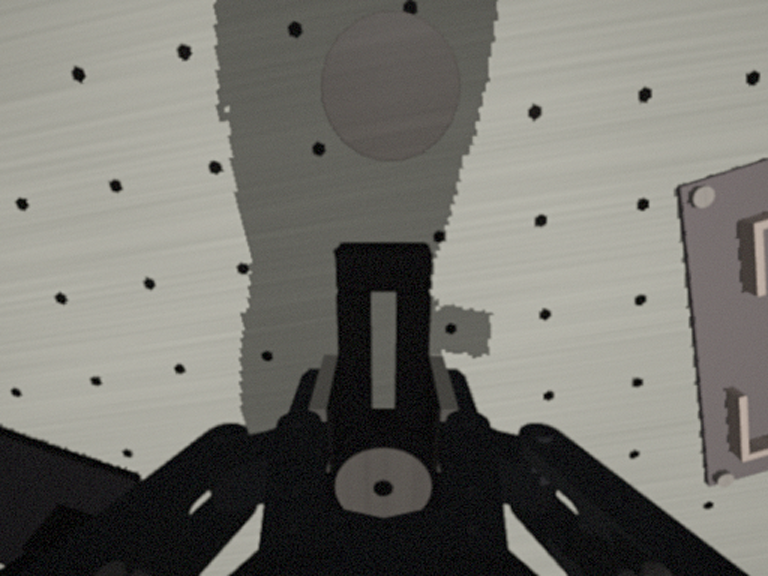

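View pics/s32.png

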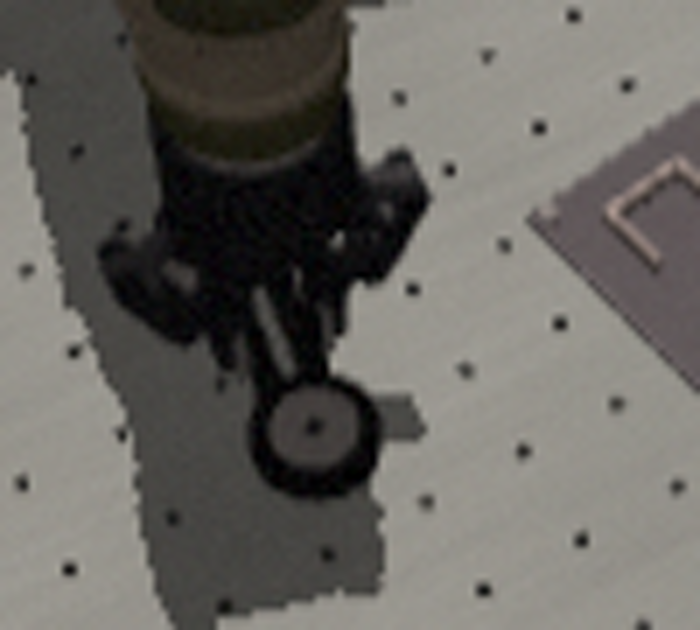

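Run:
```python
from h import *
np.set_printoptions(suppress=True,precision=4)
w=Cam("wrist");st=env.get_state();R=Rq(st["orientation"]);p=st["tcp_pos"]
zt=p[2]-.0055+.014
X=w.plane([(x/1.5-.3,y/1.5-.3) for x,y in [(383,488),(384,243)]],zt);print(p,(X-p)@R,np.linalg.norm(X[0]-X[1]))
c=np.radians(8.9);ex=np.array([np.cos(c),np.sin(c)]);ey=np.array([-ex[1],ex[0]])
C=np.array([.5265,.1551])
tgt=C+ex*(-.012); print(tgt)
plan((*tgt,.07),98.8,10,1)
```

```text
[ 0.486  -0.0589  0.0661] [[-0.0084 -0.0004  0.0475]
 [-0.0086 -0.     -0.0512]] 0.09871451598929695
[0.5146 0.1532]
tilt err [ 0.002 -0.001 -1.   ] psi0 80.7
[[-0.04,2.14,-0.06,-0.032,1],[-0.04,2.14,0.01,-0.032,1],[-0.04,2.14,0.08,-0.032,1],[-0.04,2.14,0.14,-0.031,1],[-0.04,2.13,0.21,-0.032,1],[-0.04,2.12,0.28,-0.031,1],[-0.04,2.11,0.34,-0.032,1],[-0.04,2.1,0.41,-0.031,1],[-0.03,2.09,0.48,-0.032,1],[-0.04,2.08,0.54,-0.031,1]]
```

Emit:
servo_tool --pt "-0.04 2.14 -0.06 -0.032 1" --pt "-0.04 2.14 0.01 -0.032 1" --pt "-0.04 2.14 0.08 -0.032 1" --pt "-0.04 2.14 0.14 -0.031 1" --pt "-0.04 2.13 0.21 -0.032 1" --pt "-0.04 2.12 0.28 -0.031 1" --pt "-0.04 2.11 0.34 -0.032 1" --pt "-0.04 2.1 0.41 -0.031 1" --pt "-0.04 2.09 0.48 -0.032 1" --pt "-0.04 2.08 0.54 -0.031 1"

```text
clock: 45.9
tcp_pos: [0.5133, 0.1542, 0.0684]
orientation: [0.705, -0.055, 0.705, 0.054]
wrist_force: [0.2, 0.2, -2.2]
finger_gap: 0.0299
```

Emit:
servo_tool --pt "0.5 0 0 0 1" --pt "0.7 0 0 0 1" --pt "0.7 0 0 0 1" --pt "0.6 0 0 0 1" --pt "0.5 0 0 0 1" --pt "0 0 0 0 1" --pt "0 0 0 0 1" --pt "0 0 0 0 1" --pt "0 0 0 0 1" --pt "0 0 0 0 1"

```text
clock: 47.15
tcp_pos: [0.5138, 0.1536, 0.0391]
orientation: [0.705, -0.054, 0.705, 0.054]
wrist_force: [-0.9, -0.1, -1.1]
finger_gap: 0.0299
```

Run:
```python
from h import *
np.set_printoptions(suppress=True,precision=4)
w=Cam("wrist");s=Cam("scene");t=Cam("top");st=env.get_state();R=Rq(st["orientation"]);print(st["clock"],st["tcp_pos"],np.degrees(np.arctan2(R[1,1],R[0,1])),st["wrist_force"],st["finger_gap"])
w.save("w33.png",None,1.5); s.save("s33.png",(250,130,360,220),7); t.save("t33.png",(140,170,230,250),8)
```

```text
47.3 [0.5137 0.1536 0.039 ] 98.77926109771433 [ 1.1395  0.3894 -0.7036] 0.029698536718416296
```

View pics/w33.png

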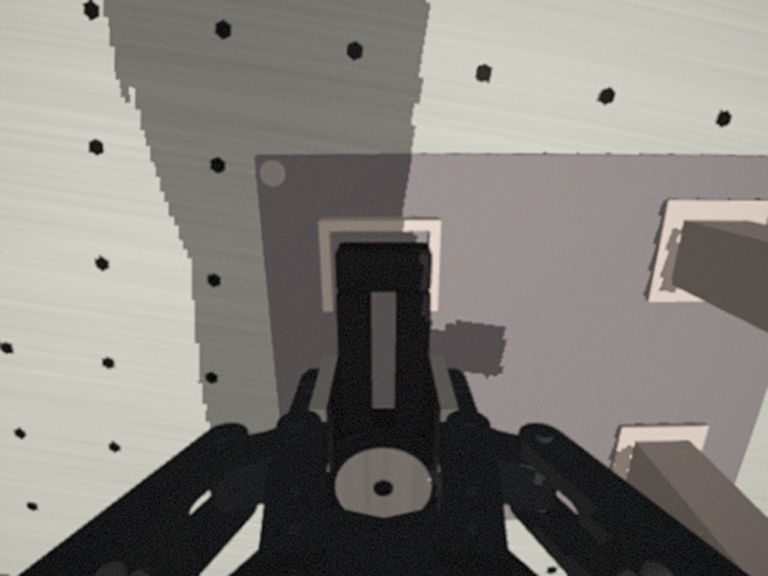

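View pics/s33.png

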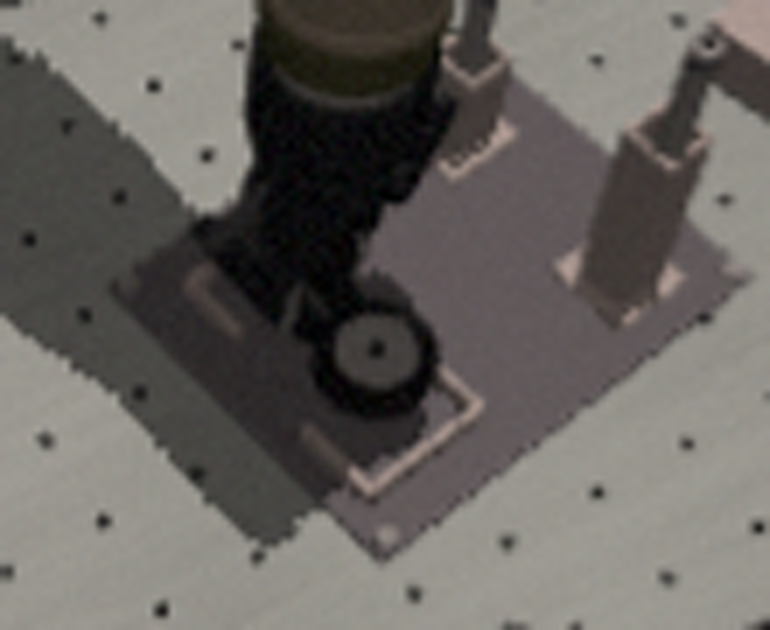

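View pics/t33.png

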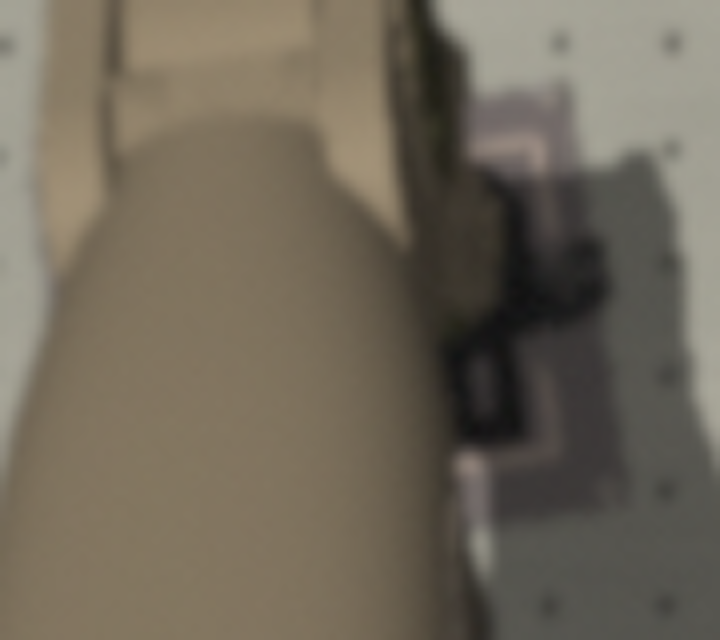

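Run:
```python
from h import *
np.set_printoptions(suppress=True,precision=4)
w=Cam("wrist");st=env.get_state();R=Rq(st["orientation"]);p=st["tcp_pos"]
q=lambda L:[(x/1.5-.3,y/1.5-.3) for x,y in L]
X=w.plane(q([(318,219),(440,219)]),.014);r=(X-p)@R;print("wall outer corners",r,r.mean(0))
Y=w.plane(q([(383,488),(384,243),(336,270),(431,270)]),p[2]-.0055+.014);print("fork",(Y-p)@R)
d=X[1]-X[0];print(np.degrees(np.arctan2(d[1],d[0])))
```

```text
wall outer corners [[ 0.025  -0.026  -0.054 ]
 [ 0.025   0.0216 -0.054 ]] [ 0.025  -0.0022 -0.054 ]
fork [[-0.0085 -0.0008  0.0461]
 [-0.0085 -0.0003 -0.0519]
 [-0.0085 -0.0159 -0.043 ]
 [-0.0085  0.0149 -0.043 ]]
98.72178411863304
```

Emit:
servo_tool --pt "0 -0.15 0.2 0 1" --pt "0 0 0.15 0 1" --pt "0.5 0 0 0 1" --pt "0.5 0 0 0 1" --pt "0.3 0 0 0 1" --pt "0 0 0 0 1" --pt "0 0 0 0 1" --pt "0 0 0 0 1" --pt "0 0 0 0 1" --pt "0 0 0 0 1"

```text
clock: 48.6
tcp_pos: [0.5174, 0.1526, 0.0261]
orientation: [0.705, -0.054, 0.705, 0.054]
wrist_force: [-0.4, -0.6, -0.8]
finger_gap: 0.0296
```

Run:
```python
from h import *
np.set_printoptions(suppress=True,precision=4)
w=Cam("wrist");s=Cam("scene");st=env.get_state();R=Rq(st["orientation"]);p=st["tcp_pos"];print(st["clock"],st["tcp_pos"],st["wrist_force"],st["finger_gap"])
w.save("w34.png",(180,120,340,340),3.5 if 0 else 2.7); 
# overlay predicted fork head circle/wall in scene
s.save("s34.png",(280,150,340,210),12)
c=p+R@[0.0055-.014,0,.046]
print("head circle scene", ((s.proj([c]+[c+R@[0,.028*np.sin(a),.028*np.cos(a)] for a in (0,1.5708,3.1416,4.712)])-[280,150]+.4)*12).round())
```

```text
48.7 [0.5174 0.1526 0.026 ] [ 0.2061  0.4607 -1.6801] 0.029555026296200066
head circle scene [[297. 399.]
 [372. 470.]
 [375. 342.]
 [224. 329.]
 [218. 457.]]
```

View pics/w34.png

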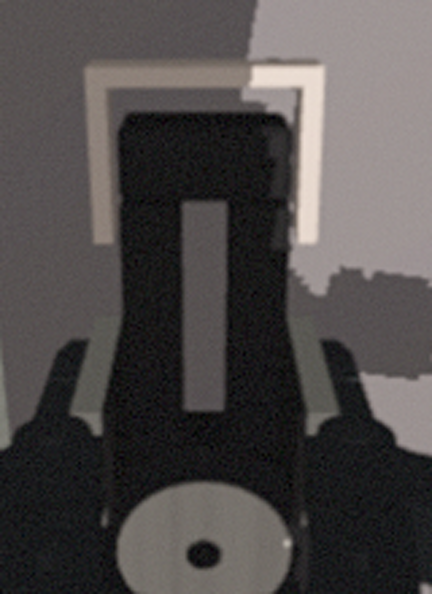

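View pics/s34.png

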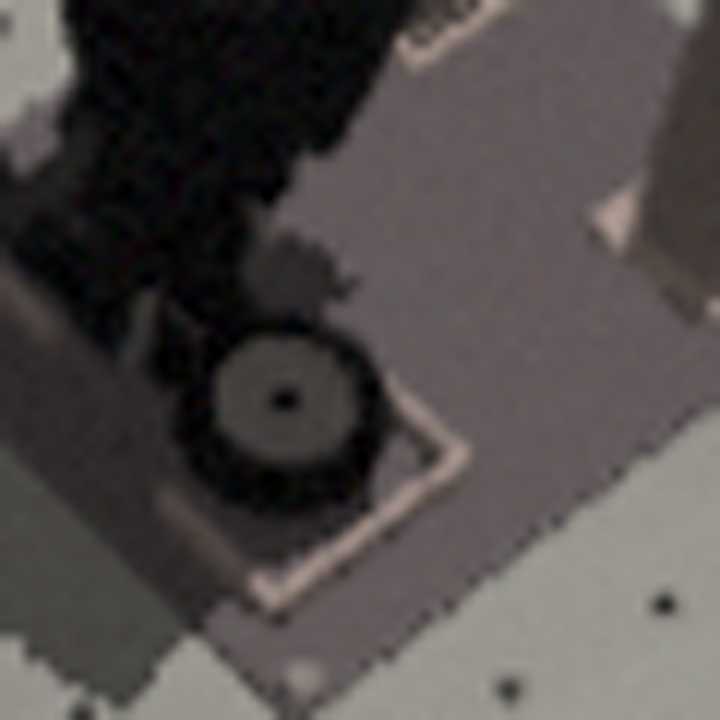

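Run:
```python
from h import *
np.set_printoptions(suppress=True,precision=4)
w=Cam("wrist");s=Cam("scene");st=env.get_state();R=Rq(st["orientation"]);p=st["tcp_pos"]
q=lambda L:[(180+x/2.7-.4,120+y/2.7-.4) for x,y in L]
X=w.plane(q([(84,64),(325,64)]),.014);r=(X-p)@R;print("wall outer",r.mean(0))
Y=w.plane(q([(204,555),(204,115)]),p[2]-.0055+.014);print("fork",(Y-p)@R)
# scene: end wall outer corners, top z .014, (470,450),(270,608); head centre (285,400)
S=s.plane([(280+x/12-.45,150+y/12-.45) for x,y in [(470,452),(270,608)]],.014);H=s.plane([(280+285/12-.45,150+400/12-.45)],p[2]-.0055+.014)
print("scene endwall",((S-p)@R),"head",(H-p)@R)
```

```text
wall outer [ 0.012  -0.0005 -0.0574]
fork [[-0.0085 -0.0007  0.0462]
 [-0.0085 -0.0006 -0.0516]]
scene endwall [[ 0.012   0.0346  0.0788]
 [ 0.012  -0.0386  0.0802]] head [[-0.0085 -0.0027  0.0441]]
```

Emit:
servo_tool --pt "0.3 0 0.05 0 1" --pt "0.3 0 0 0 1" --pt "0.3 0 0 0 1" --pt "0.3 0 0 0 1" --pt "0.2 0 0 0 1" --pt "0.1 0 0 0 1" --pt "0 0 0 0 1" --pt "0 0 0 0 1" --pt "0 0 0 0 1" --pt "0 0 0 0 1"

```text
clock: 50.05
tcp_pos: [0.5179, 0.1527, 0.011]
orientation: [0.705, -0.054, 0.705, 0.054]
wrist_force: [0.2, 0.4, -1.6]
finger_gap: 0.0295
```

Run:
```python
from h import *
np.set_printoptions(suppress=True,precision=4)
w=Cam("wrist");s=Cam("scene");st=env.get_state();p=st["tcp_pos"];print(st["clock"],st["tcp_pos"],st["wrist_force"],st["finger_gap"])
w.save("w35.png",(180,120,340,340),2.7); s.save("s35.png",(280,150,340,210),10)
```

```text
50.15 [0.5179 0.1527 0.011 ] [ 0.0421  0.0385 -1.6214] 0.02977388957395297
```

View pics/w35.png

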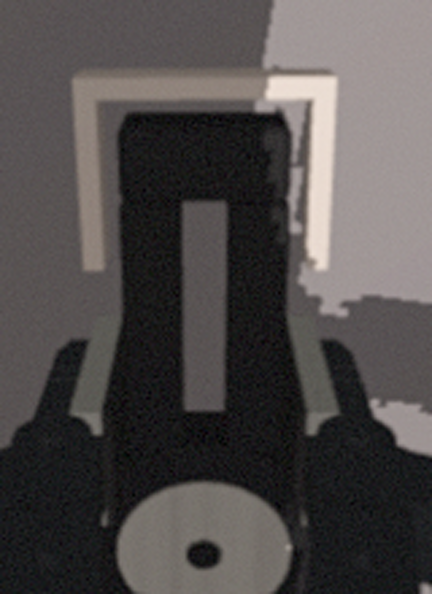

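View pics/s35.png

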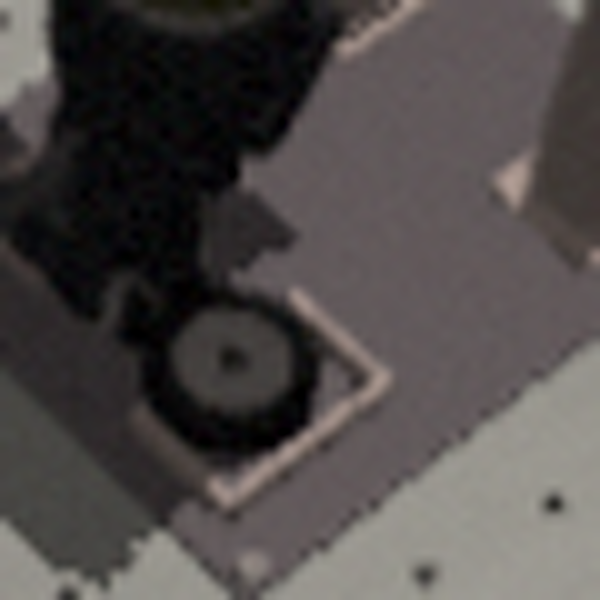

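Emit:
servo_tool --pt "0.1 0 0 0 1" --pt "0.05 0 0 0 1" --pt "0 0 0 0 0.5" --pt "0 0 0 0 -1" --pt "0 0 0 0 -1" --pt "0 0 0 0 -1" --pt "-1.5 0 0 0 -1" --pt "-3 0 0 0 -1" --pt "-5 0 0 0 -1" --pt "-6 0 0 0 -1"

```text
clock: 51.4
tcp_pos: [0.5171, 0.1526, 0.1662]
orientation: [0.705, -0.054, 0.705, 0.054]
wrist_force: [1.0, -0.4, -1.0]
finger_gap: 0.0852
```

Run:
```python
from h import *
np.set_printoptions(suppress=True,precision=4)
w=Cam("wrist");s=Cam("scene");st=env.get_state();p=st["tcp_pos"];print(st["clock"],st["tcp_pos"],st["wrist_force"],st["finger_gap"])
w.save("w36.png",None,1.5); s.save("s36.png",(250,90,390,220),5); s.save("s36b.png")
```

```text
51.5 [0.5222 0.1533 0.1727] [ 1.0653 -0.723   0.2403] 0.08533611864892535
```

View pics/w36.png

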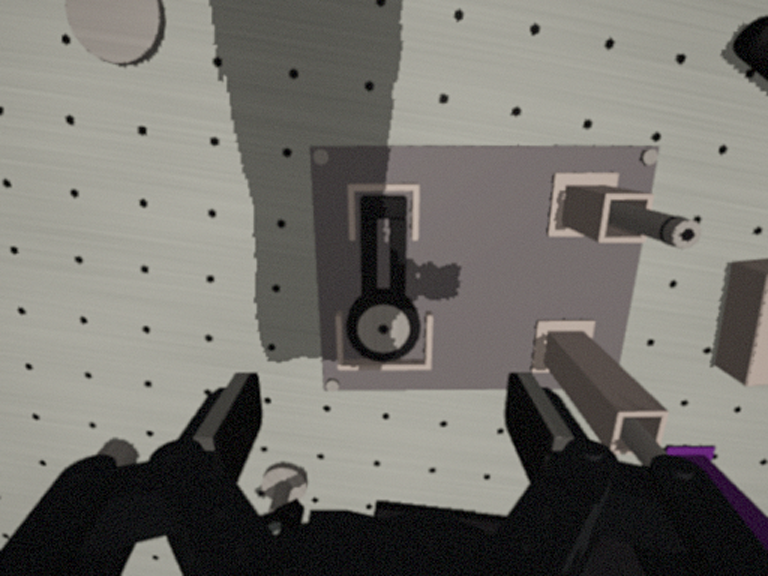

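View pics/s36.png

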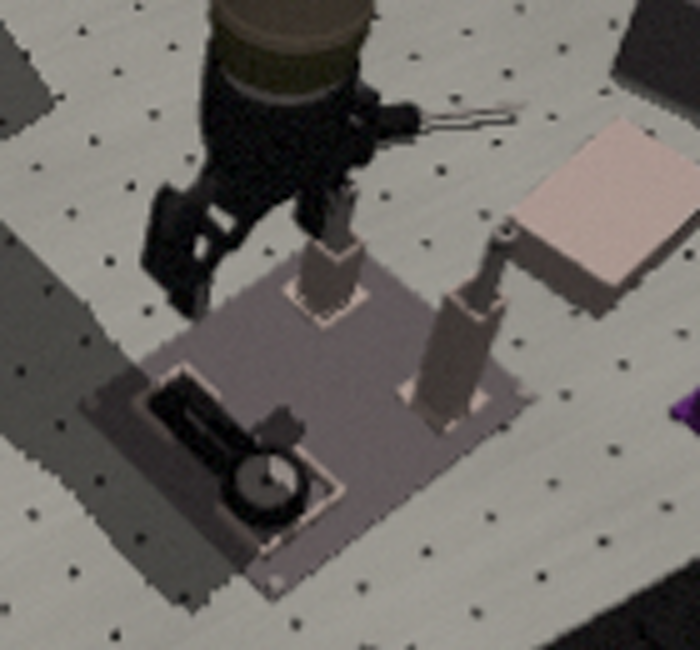

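Run:
```python
from h import *
np.set_printoptions(suppress=True,precision=4)
w=Cam("wrist");s=Cam("scene");st=env.get_state()
print("long top",tri([s],[(250+505/5-.4,90+232/5-.4)])[0] if 0 else s.plane([(250+505/5-.4,90+232/5-.4)],.177))
r=w.plane([(383/1.5-.3,328/1.5-.3),(384/1.5-.3,195/1.5-.3)],.018);d=r[0]-r[1];print("head",r[0],"len",np.linalg.norm(d),"yaw",np.degrees(np.arctan2(d[1],d[0])))
X=w.plane([(x/1.5-.3,y/1.5-.3) for x,y in [(347,186),(420,186),(433,368),(336,368)]],.014);a=X[:2].mean(0);b=X[2:].mean(0);c=(a+b)/2;u=(b-a)/np.linalg.norm(b-a);print("recess",c,"len",np.linalg.norm(b-a)," fork origin err along/lat",(r[0]-.034*u-c)@u,np.cross(u[:2],(r[0]-c)[:2]))
a=cv2.imread("pics/scene0.png").astype(int);m=(np.abs(a-s.img.astype(int)).max(2)>60).astype(np.uint8)
n,_,st2,ce=cv2.connectedComponentsWithStats(m);print([(ce[i].round().tolist(),int(st2[i,4])) for i in range(1,n) if st2[i,4]>25])
print(order.hand_in())
```

```text
long top [[0.5647 0.2984 0.177 ]]
head [0.5735 0.1605 0.018 ] len 0.0988802021189926 yaw 8.336259594113168
recess [0.5399 0.1561 0.014 ] len 0.1411061708343226  fork origin err along/lat -7.954672568503565e-05 -0.0009716708174308843
[([309.0, 64.0], 5411), ([192.0, 22.0], 430), ([149.0, 26.0], 33), ([227.0, 33.0], 369), ([152.0, 42.0], 64), ([208.0, 61.0], 559), ([149.0, 64.0], 208), ([247.0, 140.0], 3547), ([197.0, 109.0], 159), ([161.0, 111.0], 205), ([3.0, 117.0], 138), ([119.0, 167.0], 6334), ([348.0, 143.0], 26), ([295.0, 181.0], 346), ([232.0, 203.0], 329), ([179.0, 226.0], 63), ([145.0, 236.0], 32), ([145.0, 248.0], 26), ([178.0, 249.0], 26)]
the job is handed in; nothing more can be done
None<stdin>:6: DeprecationWarning: Arrays of 2-dimensional vectors are deprecated. Use arrays of 3-dimensional vectors instead. (deprecated in NumPy 2.0)
```

The job is done and handed in at about 52 s of the 72 s allowed, in the order asked: long post, short post, fork. The hand-in reported no verdict.

**Posts:** I drew each one out of the rack along its own axis and stood it upright by pushing its foot against the outside of its sleeve. I then lowered it in and let it drop the last few millimetres.
- **Long post:** its top measured 175–181 mm above the table, where 177 mm is expected when it stands on the sleeve floor.
- **Short post:** its top measured 114 mm, where 117 mm is expected. It leans a little within the sleeve's play.

**Fork:** it lies flat in the recess, seat disc up and head at the wide end. In the last wrist picture it sat within about 1 mm of centre and 0.5° of the recess direction.

**Final state:** the open gripper was well above the caddy, touching nothing. Comparing the first and last scene pictures, I saw changes only at the arm and its shadow, the rack, the fork's old spot and the caddy.

**Disagreements:**
- The cameras differed by 2–5 mm on the sleeve and recess positions, so I corrected each approach from the wrist picture.
- Both posts brushed the sleeve wall lightly on the way in, at about 5–10 N.
- The short post was gripped about 8 mm off the pad centre, which did no harm.

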